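# Stand the tall chopping board on the display stand

### The job

First clear the sloped display stand: take the spice tin off its ledge and stand it upright on the round cork coaster. Then slide the tallest chopping board up out of its slot in the rack and stand it, lower edge down, on the ledge of the stand, centred and leaning against the back rest. Set both down without dropping them, and leave the two short boards and the jars where they are.

Things in the scene. Friction and masses are not known exactly. Their poses are not given: they have to be found in the camera images.
- rack: Fixed wooden rack, 170 (x) x 166 (y) x 75 mm high. Origin: on the table under its middle; z up, y along the slots. Three equal slots, floors at x -65, -20 and 25, height 30 mm. Slots lean 25 degrees from vertical, tops towards the rack's +x (away from the robot); 15 mm thick, 150 mm long, closed at both ends, 60 mm deep along the lean.
- tall_board: Loose wooden chopping board, 12 thick (its x) x 140 wide (its y) x 200 mm tall (its z), 0.24 kg, standing in one of the three slots, any of them. Origin: centre of its lower edge; z points up along the board to the top edge at 200 mm; x is normal to its face. In the rack it leans 25 degrees, top towards the rack's +x.
- short_board_a: Short loose board, 12 x 140 x 130 mm tall, in another slot of the rack; axes and origin like the tall board. To be left alone.
- short_board_b: Short loose board, 12 x 120 x 140 mm tall, in the remaining slot; axes and origin like the tall board. To be left alone.
- stand: Fixed stand, foot 150 (x) x 180 (y) mm. Origin: on the table under the foot's middle; z up, y along the ledge. Its brass back rest leans 30 degrees from vertical, top towards the stand's +x (away from the robot): two uprights 34 mm wide at y = +-67, reaching 115 mm up the slope from the ledge; the 100 mm gap between them is closed only by a crossbar over the lowest 45 mm.
- stand_seat (a point): Where the origin of a 12 mm board lies when it stands flat against the back rest: on the ledge's surface, mid-length, 6 mm out from the back rest; stand x -35.2, y 0, z 53 mm; axes as the stand's. The ledge is square to the back rest (so slopes down towards it), 180 mm long, 32 mm deep, with a lip 10 mm high along its near (-x) edge.
- tin: Loose spice tin, steel with black lid, a rectangular box 28 (its x) x 50 (its y) x 100 mm tall (its z), 0.15 kg. Origin: centre of its underside. It starts on the stand's ledge with its broad face against the back rest, leaning 30 degrees with it (its underside on the ledge), at most 20 mm from the middle of the ledge.
- coaster: Fixed round cork coaster, 120 mm across, 12 mm thick, flat on the table. Origin: centre of its underside.
- large_jar: Loose glass jar of pasta with a wooden lid, 94 mm across, 126 mm high. Origin: centre of its underside. To be left alone.
- small_jar: Loose glass jar of pasta with a wooden lid, 75 mm across, 91 mm high. Origin: centre of its underside. To be left alone.

How it is judged:
By the outcome, as a careful person would: the job done as asked, in the order asked, and still so for the second after the job is handed in, with the robot touching nothing.
It also fails if it takes over 69 s, if anything falls off the work surface, if the arm or the gripper's body presses on something with over 40 N, if the wrist force passes 120 N, or if a joint passes its speed limit or range.

### The arm

A 6-joint arm with a two-finger parallel gripper is mounted at the origin on the work surface. World frame = base frame: x ahead of the robot, y to its left, z up, the work surface at z = 0. Lengths are in mm, angles in rad, forces in N, time in s.
With the tool pointing down it reaches from about 400 to 925 mm from the base axis. Payload 12.5 kg.
Tool frame: the origin (TCP) lies at the very end of the fingers, on their centre line; the grasp point (between the pads) lies behind it (env.grip_depth is the z of the grasp point in the tool frame, in mm); z points along the fingers, y is the line along which they close (so a half turn about z gives the same grasp; the last joint's range is limited). The gripper opens to 95 mm and grips with 3 to 60 N. Pads are 20 mm wide; open, the fingers measure 119 mm over their backs; the gripper's body (75 mm by 180 mm) begins 59 mm behind the grasp point.
Start: joints at [-1.425, 0.491, 1.559, -0, 1.092, -0.106], TCP at [155.74, -605.303, 214.661] pointing down, gripper open.
Joint ranges: [-3.1, 3.1], [-0.84, 2.19], [0.05, 2.79], [-1.13, 4.28], [0.06, 2.93], [-2.69, 2.69]. Speed limits (rad/s): [2.22, 2.22, 2.79, 3.14, 3.14, 3.14].

### API

Orientations are given as [roll, pitch, yaw] about the fixed x, y, z axes, in that order (R = Rz(yaw) Ry(pitch) Rx(roll)).
In Python, from cell import env, optics gives the robot as it stands.
- The arm moves only by the tool step_arm, never from a script. Its argument "moves" is a list of rows, each an object of numbers: "tx", "ty", "tz": the shift along the tool's x, y, z in mm; "roll": the turn about the tool's z in rad. In form: [{"tx": .., "ty": .., "tz": .., "roll": ..}, ...]. A call has 1 to 12 rows; each row is the pose to reach, as a shift and turn from the pose commanded when the call began, along the tool's axes at that moment; what a row does not reach only later rows make up. A row lasts 1/12 s, in which the tool goes at most 41.7 mm and 7.16 degrees, less where a joint would pass 70% of its speed; a pose out of reach is approached as far as the arm can. A call with a gripper value outside its range is refused whole. "grip" is the finger opening in mm, from 0 to 95.1, set as the call begins (left out, the last holds). The fingers move at their own pace and stop on an object; the grip force is fixed at half the most. Time passes only in rows, so rows that repeat a pose let the fingers close. It gives the time, the measured TCP pose, the force, the opening and the grip force at its end, in the units of the state.
- env.state(): the state, without advancing time (a new reading comes with each control period).
- optics.read_camera(name): name is "scene" or "top"; returns a dict with "pixels" (384x512x3 uint8, blue, green, red), "mtx" (3x3 intrinsics, pixels), "view" (4x4, takes a point from world to camera coordinates). Camera axes: x right, y down, z forward; pixel columns grow to the right and rows downward; lengths in mm; the calibration is good to about 2 mm. A picture is of the moment at which its call begins. There is no depth.
- env.job_done(): hands the job in; it is judged then, once.
The state is a dict: "t": time; "joints": joint angles; "qvel": joint speeds; "tau": joint torques, N m; "eef_pos": TCP position; "tcp_rot": TCP orientation; "ft_force": force on the tool from outside, world axes, zero at the start; "moment": the same for the moment, N m; "opening": opening from 0.0 (shut) to 1.0 (fully open); "grip_force": force on a finger pad.
Only numpy, scipy, OpenCV 4.12 (cv2) and the standard library are available. Lean on these libraries where they do the work, as an engineer would, in place of code of your own. Each camera call takes 0.05 s, during which the arm holds its last target. There are 200 camera calls.

## Working session

There is one attempt and no reset: what is moved stays moved. The work goes in short steps, Python scripts to look and compute and a tool call to move; the robot and the scene stay as the last step left them, time stands still between calls to the robot, and variables do not carry over. Pictures are saved under pics/ and viewed, at most 10 in all, crops included, and the job is handed in when it is done.

Besides the shell and the picture viewer there is one more tool, called after "Call:" by a JSON object that holds its "name" and its "arguments", one argument or row to a line. step_arm: Moves the arm, as the interface text tells. Its arguments: {"type":"object","properties":{"moves":{"type":"array"},"grip":{"type":"number"}},"required":["moves"]}

```bash
ls; mkdir -p pics
python3 - <<'E'
from cell import env, optics
import cv2, numpy as np
s=env.state();print({k:np.round(v,3) for k,v in s.items()},env.grip_depth)
for n in("scene","top"):
    c=optics.read_camera(n);cv2.imwrite(f"pics/{n}0.png",c["pixels"]);print(n,c["mtx"].tolist(),np.round(c["view"],4).tolist())
E
```

```text
pics
{'t': np.float64(0.0), 'joints': array([-1.425,  0.492,  1.559,  0.   ,  1.092, -0.106]), 'qvel': array([-0.002,  0.001,  0.   ,  0.001, -0.   , -0.001]), 'tau': array([-3.0000e-03, -6.1264e+01, -2.5818e+01,  6.9000e-02,  4.8000e-02,
       -0.0000e+00]), 'eef_pos': array([ 155.733, -605.056,  214.067]), 'tcp_rot': array([-3.141, -0.   ,  0.252]), 'ft_force': array([-0.721, -0.284, -0.885]), 'moment': array([ 0.035, -0.048, -0.032]), 'grip_force': np.float64(0.0), 'opening': np.float64(0.997)} -18.8
scene [[366.0135073820648, 0.0, 255.1085814757728], [0.0, 366.0135073820648, 189.74787042505244], [0.0, 0.0, 1.0]] [[0.0104, 0.9999, 0.0096, -18.7651], [0.5986, 0.0015, -0.801, -289.5142], [-0.801, 0.0141, -0.5985, 1287.7532], [0.0, 0.0, 0.0, 1.0]]
top [[361.87147780668107, 0.0, 253.09597846398606], [0.0, 361.87147780668107, 188.5813042144373], [0.0, 0.0, 1.0]] [[0.1449, -0.9894, 0.0018, -78.1715], [-0.9688, -0.1423, -0.203, 577.94], [0.2011, 0.0277, -0.9792, 957.1407], [0.0, 0.0, 0.0, 1.0]]
```

View pics/scene0.png

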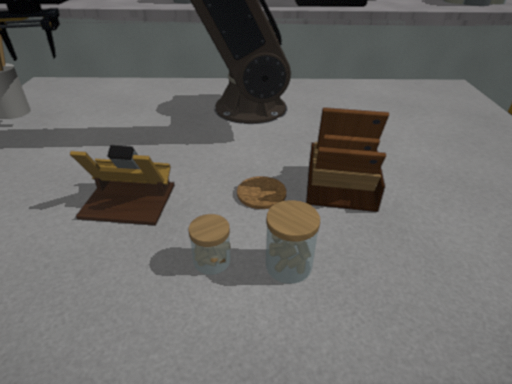

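View pics/top0.png

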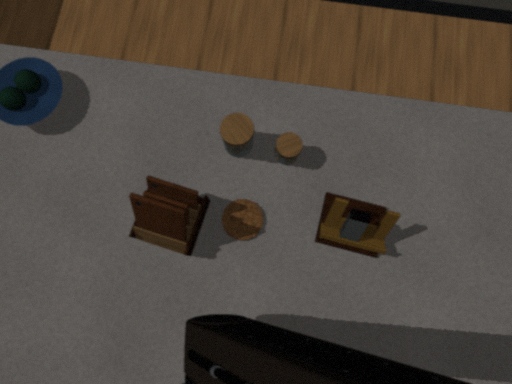

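The scene view (from the far side) shows the stand at about (125,185) with the tin at (121,153), the coaster at (262,192), the rack at (347,165) with the tall board in the slot nearest the robot, and the jars at (210,240) and (292,240). In the top view the rack is at (170,215), the coaster at (243,220) and the stand at (357,225).

Run:
```python
import cv2, numpy as np
t=cv2.imread("pics/top0.png");s=cv2.imread("pics/scene0.png")
def crop(im,x,y,w,h,g,f=4):
    c=cv2.resize(im[y:y+h,x:x+w],None,fx=f,fy=f,interpolation=cv2.INTER_CUBIC)
    c=np.clip(255*(c/255.)**g,0,255).astype(np.uint8)
    for i in range(0,w,20): cv2.putText(c,str(x+i),(i*f,10),0,.35,(0,255,255),1);cv2.line(c,(i*f,12),(i*f,18),(0,255,255),1)
    for i in range(0,h,20): cv2.putText(c,str(y+i),(0,i*f+4),0,.35,(0,255,0),1);cv2.line(c,(25,i*f),(31,i*f),(0,255,0),1)
    return c
a=np.hstack([crop(t,120,170,100,75,.6),crop(t,305,185,100,75,.6)])
b=np.hstack([crop(s,295,100,100,115,.6)[:,:400],crop(s,70,135,110,100,.6,4)[:460,:400] if 0 else cv2.copyMakeBorder(crop(s,70,140,100,85,.6),0,120,0,0,cv2.BORDER_CONSTANT)[:460]])
b=b[:300+160]
im=np.vstack([a,b]);im=im[:600] if im.shape[0]<=600 else cv2.resize(im,(int(800*600/im.shape[0]),600))
cv2.imwrite("pics/c1.png",np.vstack([a,b[:300]]));cv2.imwrite("pics/c2.png",b)
```

```text
(no output)
```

View pics/c1.png

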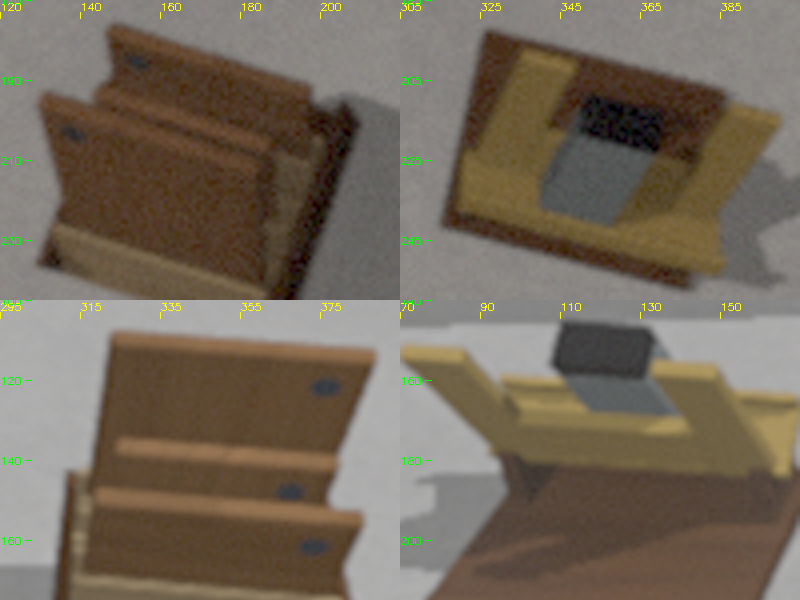

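View pics/c2.png

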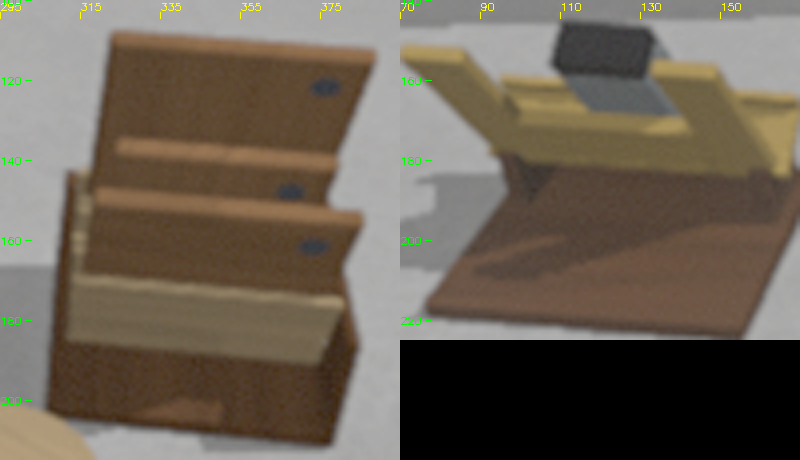

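The crops give corner pixels. Rack and boards: tall board top far-edge ends in the scene view at about (323,111) and (388,116). Stand: foot corners in the top view at about (326.8,192.5), (386.3,208), (377.5,257) and (316.3,241). Now the poses.

```bash
cat > h.py <<'E'
import numpy as np, cv2, json
from scipy.optimize import least_squares
C={"scene":(np.array([[366.0135,0,255.1086],[0,366.0135,189.7479],[0,0,1]]),np.array([[0.0104,0.9999,0.0096,-18.7651],[0.5986,0.0015,-0.801,-289.5142],[-0.801,0.0141,-0.5985,1287.7532]])),
"top":(np.array([[361.8715,0,253.096],[0,361.8715,188.5813],[0,0,1]]),np.array([[0.1449,-0.9894,0.0018,-78.1715],[-0.9688,-0.1423,-0.203,577.94],[0.2011,0.0277,-0.9792,957.1407]]))}
def cast(n,u,v,z):
    K,V=C[n];R,t=V[:,:3],V[:,3];c=-R.T@t;d=R.T@np.linalg.solve(K,[u,v,1]);return c+d*(z-c[2])/d[2]
def proj(n,p):
    K,V=C[n];q=K@(V[:,:3]@np.asarray(p)+V[:,3]);return q[:2]/q[2]
def two(a,b):
    P=[C[n][0]@C[n][1] for n in("scene","top")];X=cv2.triangulatePoints(P[0],P[1],np.float64(a).reshape(2,1),np.float64(b).reshape(2,1))[:,0];return X[:3]/X[3]
def rz(a):return np.array([[np.cos(a),-np.sin(a),0],[np.sin(a),np.cos(a),0],[0,0,1]])
def fit(obs,x0):  # obs: (cam,u,v,local point)
    f=lambda x:np.concatenate([proj(n,rz(x[2])@p+[x[0],x[1],0])-[u,v] for n,u,v,p in obs])
    r=least_squares(f,x0,x_scale=[10,10,.1],loss="soft_l1");return r.x,r.fun if False else f(r.x).reshape(-1,2)
E
python3 - <<'E'
from h import *
for n in C: print(n,"cam",np.round(-C[n][1][:,:3].T@C[n][1][:,3]))
T=lambda cx,cy,x0=305,y0=185,o=400:(x0+(cx-o)/4,y0+cy/4)
# stand foot
top=[T(487,30),T(725,92),T(690,288),T(445,225)]
g=[cast("top",*p,z=10) for p in top];print("foot top z10",np.round(g));print([round(np.linalg.norm(g[i]-g[(i+1)%4])) for i in range(4)])
sc=[T(425,315,70,140),T(745,335,70,140)];print("foot far bottom scene",np.round([cast("scene",*p,z=0) for p in sc]))
# rack: far bottom corners in scene, board top corners
rk=[(295+48/4,100+412/4),(295+333/4,100+445/4)];print("rack far bottom",np.round([cast("scene",*p,z=0) for p in rk]))
bt=[(295+113/4,100+33/4),(295+375/4,100+52/4)];print("tall near-top edge z213.8",np.round([cast("scene",*p,z=213.8) for p in bt]))
bt=[(130,193.5),(187,209)];print("tall top in top view z213.8",np.round([cast("top",*p,z=213.8) for p in bt]))
rb=[(129.5,236.5),(120+265/4,245),];print("rack near corner",np.round([cast("top",*p,z=0) for p in rb]))
print("lid",np.round([cast("top",*T(*p),z=140) for p in[(583,95),(663,108),(655,152),(580,130)]]))
# coaster by mask
im=cv2.imread("pics/top0.png");hsv=cv2.cvtColor(im,cv2.COLOR_BGR2HSV)
m=cv2.inRange(hsv,(3,70,20),(30,255,255));n,l,s,c=cv2.connectedComponentsWithStats(m)
for i in range(1,n):
    if s[i,4]>150 and s[i,1]>90: print(s[i],np.round(c[i],1),np.round(cast("top",*c[i],z=12)))
im=cv2.imread("pics/scene0.png");hsv=cv2.cvtColor(im,cv2.COLOR_BGR2HSV)
m=cv2.inRange(hsv,(3,70,20),(30,255,255));n,l,s,c=cv2.connectedComponentsWithStats(m)
for i in range(1,n):
    if s[i,4]>150 and s[i,1]>90: print(s[i],np.round(c[i],1),np.round(cast("scene",*c[i],z=12)))
E
```

```text
scene cam [1.205e+03 1.000e+00 5.390e+02]
top cam [ 379.  -22. 1055.]
foot top z10 [[ 613. -208.   10.]
 [ 592. -385.   10.]
 [ 448. -370.   10.]
 [ 467. -193.   10.]]
[178, 145, 178, 147]
foot far bottom scene [[ 592. -383.    0.]
 [ 608. -203.    0.]]
rack far bottom [[535. 135.   0.]
 [565. 295.   0.]]
tall near-top edge z213.8 [[480. 156. 214.]
 [502. 290. 214.]]
tall top in top view z213.8 [[497. 288. 214.]
 [481. 148. 214.]]
rack near corner [[403. 342.   0.]
 [403. 175.   0.]]
lid [[ 551. -250.  140.]
 [ 550. -301.  140.]
 [ 521. -298.  140.]
 [ 528. -250.  140.]]
[220 113  34  36 923] [236.6 129.2] [768.  84.  12.]
[276 132  27  31 579] [288.7 145.2] [741. -79.  12.]
[ 129  176   73   79 3889] [165.5 214.7] [479. 248.  12.]
[ 316  193   85   64 2877] [354.6 225. ] [ 529. -297.   12.]
[ 222  199   42   42 1357] [242.2 219.2] [499.  26.  12.]
[ 186  325  139   59 1934] [245.5 360.1] [126. -40.  12.]
[185 357  39  27 274] [199.2 373.6] [75. 77. 12.]
[ 237  108  152  134 9742] [326.1 175.2] [437. 195.  12.]
[  70  151  104   74 4938] [125.6 189.8] [ 501. -296.   12.]
[ 189  214   40   33 1059] [208.7 230. ] [641. -85.  12.]
```

Run:
```python
from h import *
S=lambda cx,cy:(295+cx/4,100+cy/4)
obs=[("scene",*S(48,412),[85,-83,0]),("scene",*S(333,445),[85,83,0]),("scene",*S(68,172),[85,-83,75]) ,("top",209.3,195.5,[85,-83,0]),("top",129.3,236.3,[-85,83,0])]
r,res=fit(obs[:2]+obs[3:],[480,230,-.15]);print("rack",np.round(r,3),np.round(res,1).tolist())
print("pred z75 far corners scene",[np.round(proj("scene",rz(r[2])@[85,y,75]+[*r[:2],0]),1) for y in(-83,83)],"top near corners",[np.round(proj("top",rz(r[2])@[-85,y,0]+[*r[:2],0]),1) for y in(-83,83)])
d=25*np.pi/180;sn,cs=np.sin(d),np.cos(d)
for k,w in((-6,'near'),(6,'far')):
  for y in(-70,70):
    p=rz(r[2])@[-65+200*sn+k*cs,y,30+200*cs-k*sn]+[*r[:2],0];print(w,y,np.round(p),[np.round(proj(n,p),1) for n in C])
bt=[S(110,33),S(375,52)];a=[cast("scene",*p,z=213.8) for p in bt];print("scene near edge meas",np.round(a,1),np.linalg.norm(a[0]-a[1]))
T=lambda cx,cy:(305+(cx-400)/4,185+cy/4);U=lambda cx,cy:(70+(cx-400)/4,140+cy/4)
obs=[("top",*T(487,30),[75,90,8]),("top",*T(725,92),[75,-90,8]),("top",*T(690,288),[-75,-90,8]),("top",*T(445,225),[-75,90,8]),("scene",*U(425,315),[75,-90,0]),("scene",*U(745,335),[75,90,0])]
q,res=fit(obs,[530,-289,-.1]);print("stand",np.round(q,3),np.round(res,1).tolist())
for y in(-84,-50,50,84):
  p=rz(q[2])@[27.5,y,149.6]+[*q[:2],0];print("upright",y,[np.round(proj(n,p),1) for n in C])
for p,z in(((583,95),140),((663,108),140),((655,152),140),((580,130),140)):
  print("tin local",np.round(rz(-q[2])@(cast("top",*T(*p),z)-[*q[:2],0])))
for y in(-25,25):
  for n in(0,28): # tin top corners
    p=rz(q[2])@[-30+50-n*.866,y-0,50+86.6+n*.5]+[*q[:2],0];print("tin top",y,n,[np.round(proj(c,p),1) for c in C])
```

```text
rack [ 4.70414e+02  2.32833e+02 -2.11000e-01] [[-0.5, 0.2], [1.1, 1.6], [-1.2, 6.4], [3.7, 0.2]]
pred z75 far corners scene [array([309.6, 177. ]), array([386.8, 186.3])] top near corners [array([186. , 256.8]), array([133. , 236.5])]
near -70 [470. 161. 214.] [array([324.8, 106.2]), array([180.7, 212.8])]
near 70 [499. 298. 214.] [array([392.4, 112.3]), array([126. , 192.3])]
far -70 [480. 159. 209.] [array([324.2, 110.5]), array([182.9, 208.8])]
far 70 [509. 296. 209.] [array([392.4, 116.8]), array([128.7, 188.5])]
scene near edge meas [[480.3 154.8 213.8]
 [502.3 289.6 213.8]] 136.51376068595744
stand [ 5.28282e+02 -2.87520e+02 -9.50000e-02] [[-1.3, 0.5], [-0.4, -0.6], [-0.4, 1.2], [-1.2, 1.7], [-1.3, 0.8], [-1.2, 1.1]]
upright -84 [array([ 68.1, 149.9]), array([400.7, 216.5])]
upright -50 [array([ 84.1, 150.8]), array([387.3, 213.3])]
upright 50 [array([131.5, 153.3]), array([348.3, 203.9])]
upright 84 [array([147.9, 154.2]), array([335.1, 200.8])]
tin local [ 19.  39. 140.]
tin local [ 23. -12. 140.]
tin local [ -6. -12. 140.]
tin local [ -4.  37. 140.]
tin top -25 0 [array([ 99. , 154.9]), array([375.3, 214.5])]
tin top -25 28 [array([102.2, 143.3]), array([375.5, 223.1])]
tin top 25 0 [array([122.3, 156.2]), array([356. , 209.8])]
tin top 25 28 [array([125.2, 144.5]), array([355.8, 218.3])]
```

Run:
```python
import cv2, numpy as np
def crop(im,x,y,w,h,f):
    c=cv2.resize(im[y:y+h,x:x+w],None,fx=f,fy=f,interpolation=cv2.INTER_CUBIC).astype(float)
    c=np.clip(255*(c/160.)**.6,0,255).astype(np.uint8)
    for i in range(0,w,10): cv2.putText(c,str(x+i),(i*f,10),0,.35,(0,255,255),1);cv2.line(c,(i*f,12),(i*f,18),(0,255,255),1)
    for i in range(0,h,10): cv2.putText(c,str(y+i),(0,i*f+4),0,.35,(0,255,0),1)
    return c
cv2.imwrite("pics/c3.png",crop(cv2.imread("pics/top0.png"),120,170,94,84,7))
```

```text
(no output)
```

View pics/c3.png

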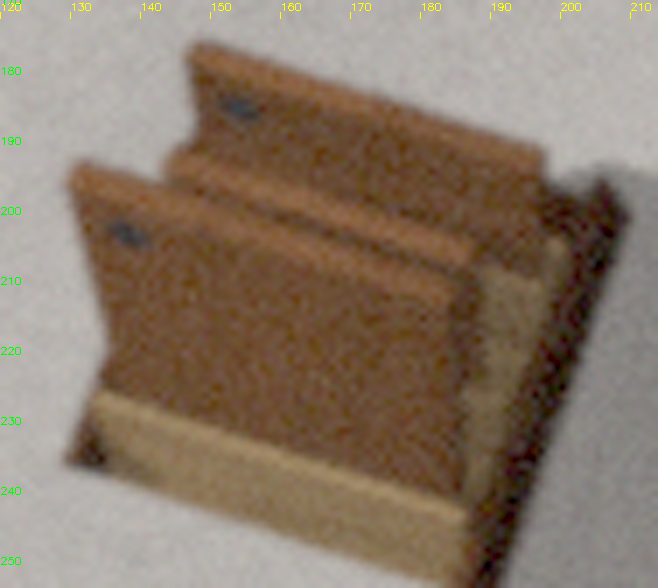

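Run:
```python
from h import *
n=[cast("top",129.6,196,213.8),cast("top",183.9,213.2,213.8)];f=[cast("top",130.2,192.1,208.7),cast("top",183.9,210,208.7)]
s=[cast("scene",388.4,112.6,213.8),cast("scene",322.1,107.9,213.8)]
for w in(n,f,s):
  v=w[0]-w[1];print(np.round(w,1).tolist(),"mid",np.round((w[0]+w[1])/2,1),"len",round(np.linalg.norm(v),1),"yaw",round(np.arctan2(-v[0],v[1]),3))
print("tri",np.round([two((388.4,112.6),(129.6,196)),two((322.1,107.9),(183.9,213.2))],1).tolist())
S=lambda cx,cy:(295+cx/4-.4,100+cy/4-.4)
obs=[("scene",*S(48,412),[85,-83,0]),("scene",*S(333,445),[85,83,0]),("top",209.2,200.3,[85,-83,0]),("top",129.3,235.3,[-85,83,0])]
for o in obs: print(o[3],np.round(cast(o[0],o[1],o[2],0)))
r,res=fit(obs,[480,230,-.15]);print("rack",np.round(r,3),np.round(res,1).tolist())
```

```text
[[491.4, 288.1, 213.8], [469.7, 153.8, 213.8]] mid [480.6 221.  213.8] len 136.1 yaw -0.16
[[501.5, 290.6, 208.7], [477.8, 156.2, 208.7]] mid [489.6 223.4 208.7] len 136.4 yaw -0.175
[[500.4, 289.4, 213.8], [478.5, 154.3, 213.8]] mid [489.4 221.8 213.8] len 136.9 yaw -0.16
tri [[492.4, 291.2, 209.8], [470.2, 155.3, 210.0]]
[85, -83, 0] [534. 134.   0.]
[85, 83, 0] [564. 295.   0.]
[85, -83, 0] [542. 131.   0.]
[-85, 83, 0] [406. 343.   0.]
rack [ 4.70646e+02  2.33649e+02 -2.33000e-01] [[-0.5, 0.1], [1.1, 2.4], [-1.0, 2.3], [3.1, 0.2]]
```

The tall board is in the slot at x = -65, with its top edge centred near (485, 222, 211) and yaw -0.165. The rack comes out at about (466, 225.5) and the stand at (528, -287.5, yaw -0.095). The tin is at stand y of about +12. Going to the point above the tin first.

Call:
{"name": "step_arm", "arguments": {
  "moves": [
    {"tx": 35,"ty": -20,"tz": 0,"roll": 0.03},
    {"tx": 69,"ty": -39,"tz": 0,"roll": 0.06},
    {"tx": 104,"ty": -59,"tz": 0,"roll": 0.09},
    {"tx": 139,"ty": -79,"tz": 0,"roll": 0.12},
    {"tx": 173,"ty": -98,"tz": 0,"roll": 0.15},
    {"tx": 208,"ty": -118,"tz": 0,"roll": 0.18},
    {"tx": 242,"ty": -138,"tz": 0,"roll": 0.21},
    {"tx": 277,"ty": -157,"tz": 0,"roll": 0.24},
    {"tx": 312,"ty": -177,"tz": 0,"roll": 0.27},
    {"tx": 346,"ty": -197,"tz": 0,"roll": 0.3},
    {"tx": 381,"ty": -217,"tz": 0,"roll": 0.33},
    {"tx": 415.7,"ty": -236.3,"tz": 0,"roll": 0.347}
  ],
  "grip": 95
}}

```text
t: 1.1
eef_pos: [500.5, -271.1, 214.5]
tcp_rot: [-3.141, 0.0, -0.097]
ft_force: [-0.3, -0.7, 0.2]
opening: 0.995
grip_force: 0.0
```

Call:
{"name": "step_arm", "arguments": {
  "moves": [
    {"tx": 0,"ty": 0,"tz": 0,"roll": 0},
    {"tx": 0,"ty": 0,"tz": 0,"roll": 0},
    {"tx": 0,"ty": 0,"tz": 30,"roll": 0},
    {"tx": 0,"ty": 0,"tz": 30,"roll": 0}
  ]
}}

```text
t: 1.43
eef_pos: [497.4, -272.5, 181.1]
tcp_rot: [-3.139, 0.005, -0.096]
ft_force: [-0.5, -0.2, -1.9]
opening: 0.997
grip_force: 0.0
```

```bash
cat >> h.py <<'E'
def shot(name,boxes,f=4):
    from cell import optics,env
    o=[]
    for n,x,y,w,h in boxes:
        im=optics.read_camera(n)["pixels"][y:y+h,x:x+w]
        o.append(np.clip(255*(cv2.resize(im,(400,h*400//w),interpolation=cv2.INTER_CUBIC)/200.)**.6,0,255).astype(np.uint8))
    H=max(a.shape[0] for a in o);cv2.imwrite(name,np.hstack([cv2.copyMakeBorder(a,0,H-a.shape[0],0,0,0) for a in o]))
    s=env.state();print(np.round(s["eef_pos"],1),np.round(s["tcp_rot"],3),np.round(s["ft_force"],1),round(float(s["t"]),2))
E
python3 -c "
from h import *
shot('pics/d1.png',[('scene',70,90,110,130),('top',290,160,120,120)])"
```

```text
[ 498.5 -273.5  184.3] [-3.141e+00  2.000e-03 -9.600e-02] [ 0.5 -0.5  0.2] 1.53
```

View pics/d1.png

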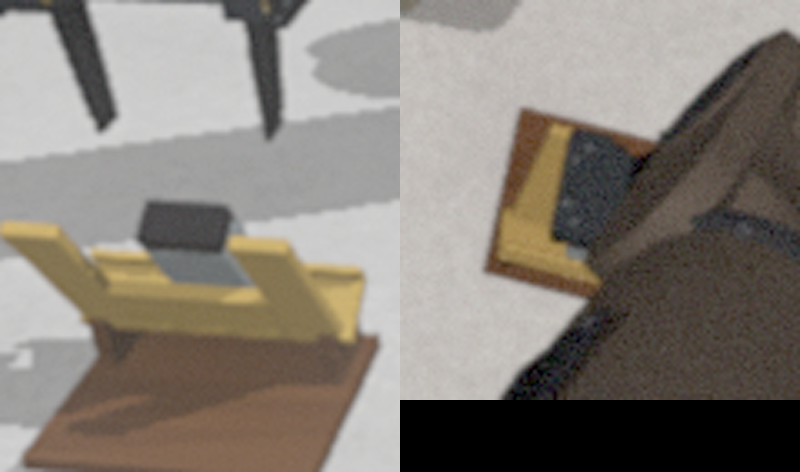

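The fingertips at crop (105,130) and (270,138) straddle the lid, which is centred at x ≈ 188. Descending, then closing.

Call:
{"name": "step_arm", "arguments": {
  "moves": [
    {"tx": 0,"ty": 0,"tz": 25,"roll": 0},
    {"tx": 0,"ty": 0,"tz": 50,"roll": 0},
    {"tx": 0,"ty": 0,"tz": 70,"roll": 0},
    {"tx": 0,"ty": 0,"tz": 85,"roll": 0},
    {"tx": 0,"ty": 0,"tz": 98,"roll": 0},
    {"tx": 0,"ty": 0,"tz": 106,"roll": 0},
    {"tx": 0,"ty": 0,"tz": 110,"roll": 0},
    {"tx": 0,"ty": 0,"tz": 110,"roll": 0}
  ]
}}

```text
t: 2.2
eef_pos: [499.4, -273.4, 74.8]
tcp_rot: [3.142, 0.0, -0.096]
ft_force: [0.0, 0.6, 0.4]
opening: 1.002
grip_force: 0.0
```

Call:
{"name": "step_arm", "arguments": {
  "moves": [
    {"tx": 0,"ty": 0,"tz": 0,"roll": 0},
    {"tx": 0,"ty": 0,"tz": 0,"roll": 0},
    {"tx": 0,"ty": 0,"tz": 0,"roll": 0},
    {"tx": 0,"ty": 0,"tz": 0,"roll": 0},
    {"tx": 0,"ty": 0,"tz": 0,"roll": 0},
    {"tx": 0,"ty": 0,"tz": 0,"roll": 0},
    {"tx": 0,"ty": 0,"tz": 0,"roll": 0},
    {"tx": 0,"ty": 0,"tz": 0,"roll": 0}
  ],
  "grip": 30
}}

```text
t: 2.87
eef_pos: [499.5, -272.7, 74.8]
tcp_rot: [-3.141, 0.0, -0.096]
ft_force: [0.2, 2.2, 2.6]
opening: 0.526
grip_force: 30.0
```

Call:
{"name": "step_arm", "arguments": {
  "moves": [
    {"tx": 2,"ty": 0,"tz": -4,"roll": 0},
    {"tx": 6,"ty": 0,"tz": -10,"roll": 0},
    {"tx": 10,"ty": 0,"tz": -17,"roll": 0},
    {"tx": 12,"ty": 0,"tz": -30,"roll": 0},
    {"tx": 12,"ty": 0,"tz": -55,"roll": 0},
    {"tx": 12,"ty": 0,"tz": -80,"roll": 0},
    {"tx": 12,"ty": 0,"tz": -100,"roll": 0},
    {"tx": 11,"ty": -15,"tz": -106,"roll": 0},
    {"tx": 10,"ty": -40,"tz": -106,"roll": 0},
    {"tx": 5,"ty": -70,"tz": -106,"roll": 0},
    {"tx": 0,"ty": -100,"tz": -106,"roll": 0},
    {"tx": -4,"ty": -130,"tz": -106,"roll": 0}
  ]
}}

```text
t: 3.87
eef_pos: [507.3, -141.1, 180.5]
tcp_rot: [-3.141, 0.0, -0.096]
ft_force: [0.8, 0.1, -0.7]
opening: 0.527
grip_force: 29.9
```

Call:
{"name": "step_arm", "arguments": {
  "moves": [
    {"tx": -2,"ty": -30,"tz": 0,"roll": 0},
    {"tx": -4,"ty": -60,"tz": 0,"roll": 0},
    {"tx": -6,"ty": -90,"tz": 15,"roll": 0},
    {"tx": -8,"ty": -115,"tz": 30,"roll": 0},
    {"tx": -10,"ty": -140,"tz": 50,"roll": 0},
    {"tx": -11,"ty": -155,"tz": 70,"roll": 0},
    {"tx": -11.6,"ty": -164,"tz": 80,"roll": 0},
    {"tx": -11.6,"ty": -166.8,"tz": 80,"roll": 0},
    {"tx": -11.6,"ty": -166.8,"tz": 80,"roll": 0},
    {"tx": -11.6,"ty": -166.8,"tz": 80,"roll": 0}
  ]
}}

```text
t: 4.7
eef_pos: [512.7, 23.6, 101.4]
tcp_rot: [3.141, -0.001, -0.095]
ft_force: [0.1, -0.5, -0.2]
opening: 0.527
grip_force: 29.9
```

```bash
python3 -c "
from h import *
shot('pics/d2.png',[('scene',200,80,120,150),('top',195,160,120,120)])"
```

```text
[512.7  23.3 101.6] [ 3.141e+00 -2.000e-03 -9.600e-02] [ 0.8  0.2 -1.1] 4.8
```

View pics/d2.png

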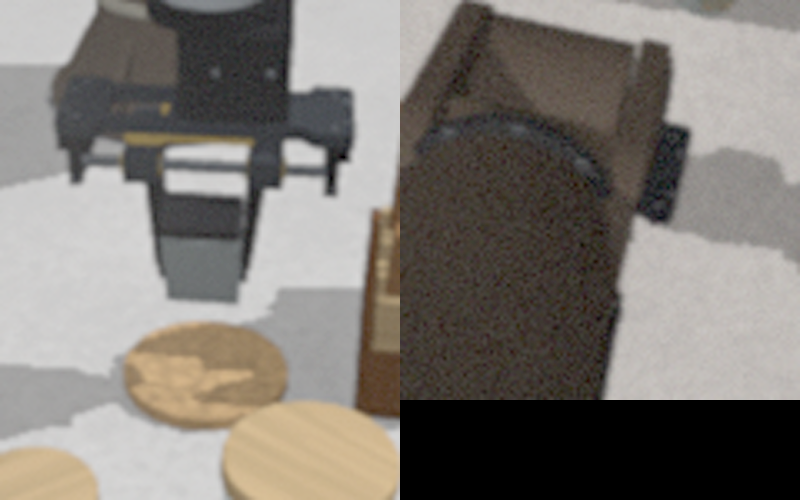

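```bash
python3 -c "
from h import *
for d in(0,30):
  s,c=np.sin(np.radians(d)),np.cos(np.radians(d))
  G=np.array([512.5,24,120.4])
  f=lambda x,z:np.round((proj('scene',G+[(x+7.8)*c+(z-37.5)*s,0,-(x+7.8)*s+(z-37.5)*c])-[200,80])*3.333)
  print(d,'far bottom',f(14,0),'lid edge far',f(14,78),'far top',f(14,100),'near top',f(-14,100))
t=np.array([[125+(i) ,0] for i in(0,)])
print('coaster L/R/top/bottom', [np.round(cast('scene',200+u/3.333-.35,80+v/3.333-.35,12),1) for u,v in((125,372),(289,372),(207,322),(207,420))])
"
```

```text
0 far bottom [201. 312.] lid edge far [203. 208.] far top [204. 177.] near top [203. 156.]
30 far bottom [200. 301.] lid edge far [204. 245.] far top [205. 228.] near top [204. 188.]
coaster L/R/top/bottom [array([505.8, -29.5,  12. ]), array([505.6,  88.3,  12. ]), array([442.6,  30.9,  12. ]), array([560.1,  27.9,  12. ])]
```

The tin is still tilted 30° (far bottom edge at crop row 300, as predicted), and the coaster centre is about (500, 27.5). Lower until the edge touches.

Call:
{"name": "step_arm", "arguments": {
  "moves": [
    {"tx": 1.3,"ty": -2.1,"tz": 20,"roll": 0},
    {"tx": 1.3,"ty": -2.1,"tz": 40,"roll": 0},
    {"tx": 1.3,"ty": -2.1,"tz": 50,"roll": 0},
    {"tx": 1.3,"ty": -2.1,"tz": 57,"roll": 0},
    {"tx": 1.3,"ty": -2.1,"tz": 60,"roll": 0},
    {"tx": 1.3,"ty": -2.1,"tz": 61,"roll": 0},
    {"tx": 1.3,"ty": -2.1,"tz": 61,"roll": 0}
  ]
}}

```text
t: 5.38
eef_pos: [513.9, 25.8, 40.0]
tcp_rot: [3.142, -0.001, -0.096]
ft_force: [0.4, -0.3, -1.0]
opening: 0.525
grip_force: 29.9
```

Call:
{"name": "step_arm", "arguments": {
  "moves": [
    {"tx": 0,"ty": 0,"tz": 1,"roll": 0},
    {"tx": 0,"ty": 0,"tz": 2,"roll": 0},
    {"tx": 0,"ty": 0,"tz": 2,"roll": 0}
  ]
}}

```text
t: 5.63
eef_pos: [513.8, 26.0, 37.9]
tcp_rot: [3.141, -0.001, -0.095]
ft_force: [-0.7, -0.2, -1.3]
opening: 0.521
grip_force: 29.9
```

Call:
{"name": "step_arm", "arguments": {
  "moves": [
    {"tx": 0,"ty": 0,"tz": 1,"roll": 0},
    {"tx": 0,"ty": 0,"tz": 1,"roll": 0}
  ]
}}

```text
t: 5.8
eef_pos: [513.7, 26.0, 36.7]
tcp_rot: [3.142, -0.0, -0.095]
ft_force: [0.5, -0.7, -1.6]
opening: 0.527
grip_force: 29.9
```

Call:
{"name": "step_arm", "arguments": {
  "moves": [
    {"tx": 0,"ty": 0,"tz": 1,"roll": 0},
    {"tx": 0,"ty": 0,"tz": 1,"roll": 0}
  ]
}}

```text
t: 5.97
eef_pos: [513.8, 26.0, 36.3]
tcp_rot: [3.142, -0.001, -0.095]
ft_force: [-2.7, 0.4, 11.2]
opening: 0.526
grip_force: 29.9
```

Call:
{"name": "step_arm", "arguments": {
  "moves": [
    {"tx": 0,"ty": 0,"tz": 1,"roll": 0},
    {"tx": 0,"ty": 0,"tz": 1,"roll": 0}
  ]
}}

```text
t: 6.13
eef_pos: [513.9, 26.1, 36.1]
tcp_rot: [3.142, -0.001, -0.095]
ft_force: [-4.8, 1.0, 22.1]
opening: 0.525
grip_force: 29.9
```

Call:
{"name": "step_arm", "arguments": {
  "moves": [
    {"tx": -2,"ty": 0,"tz": 0,"roll": 0},
    {"tx": -4.6,"ty": 0,"tz": 0.2,"roll": 0},
    {"tx": -7,"ty": 0,"tz": 0.5,"roll": 0},
    {"tx": -9,"ty": 0,"tz": 0.9,"roll": 0}
  ]
}}

```text
t: 6.47
eef_pos: [509.5, 26.4, 35.9]
tcp_rot: [-3.141, -0.012, -0.095]
ft_force: [10.6, -1.4, 16.2]
opening: 0.52
grip_force: 30.0
```

Call:
{"name": "step_arm", "arguments": {
  "moves": [
    {"tx": -2.2,"ty": 0,"tz": 0.6,"roll": 0},
    {"tx": -4.4,"ty": 0,"tz": 1.2,"roll": 0},
    {"tx": -6.5,"ty": 0,"tz": 2,"roll": 0},
    {"tx": -8.7,"ty": 0,"tz": 2.8,"roll": 0}
  ]
}}

```text
t: 6.8
eef_pos: [500.5, 27.3, 33.3]
tcp_rot: [-3.141, -0.012, -0.095]
ft_force: [6.7, -0.4, 19.7]
opening: 0.526
grip_force: 30.0
```

```bash
python3 -c "
from h import *
shot('pics/d3.png',[('scene',210,100,100,120),('top',195,160,120,120)])"
```

```text
[499.9  27.3  33.1] [-3.141 -0.01  -0.095] [ 6.3 -1.1 19.4] 6.9
```

View pics/d3.png

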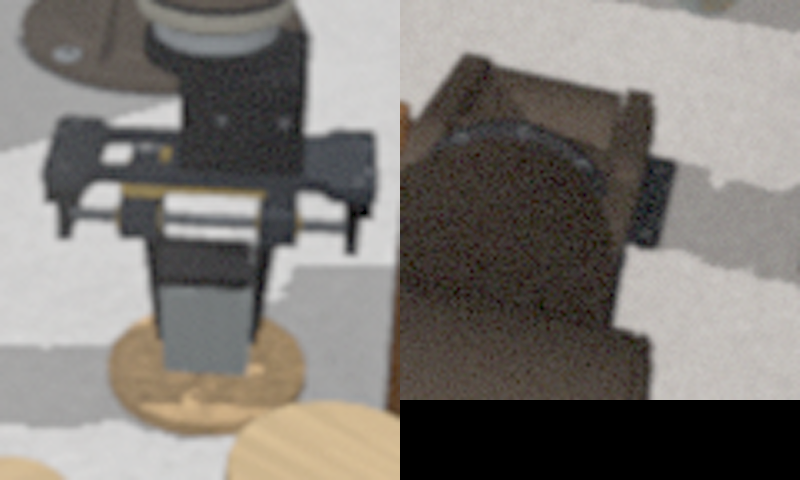

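The tin is turning upright on its edge: the tip is at z 33.1, so the tilt is about 11°. Continue the arc.

Call:
{"name": "step_arm", "arguments": {
  "moves": [
    {"tx": -2,"ty": 0,"tz": 0.8,"roll": 0},
    {"tx": -4,"ty": 0,"tz": 1.6,"roll": 0},
    {"tx": -5.5,"ty": 0,"tz": 2.2,"roll": 0},
    {"tx": -6.5,"ty": 0,"tz": 2.5,"roll": 0}
  ]
}}

```text
t: 7.23
eef_pos: [493.3, 28.0, 30.3]
tcp_rot: [-3.141, -0.01, -0.095]
ft_force: [6.8, 0.2, 16.2]
opening: 0.521
grip_force: 30.0
```

Call:
{"name": "step_arm", "arguments": {
  "moves": [
    {"tx": -1,"ty": 0,"tz": 0.3,"roll": 0},
    {"tx": -1.5,"ty": 0,"tz": 0.5,"roll": 0},
    {"tx": -1.5,"ty": 0,"tz": 0.5,"roll": 0}
  ]
}}

```text
t: 7.48
eef_pos: [491.7, 28.1, 29.7]
tcp_rot: [-3.141, -0.009, -0.095]
ft_force: [5.7, -0.4, 15.4]
opening: 0.524
grip_force: 30.0
```

Call:
{"name": "step_arm", "arguments": {
  "moves": [
    {"tx": 0,"ty": 0,"tz": 1,"roll": 0},
    {"tx": 0,"ty": 0,"tz": 1,"roll": 0}
  ]
}}

```text
t: 7.65
eef_pos: [490.8, 28.3, 28.8]
tcp_rot: [-3.142, -0.007, -0.095]
ft_force: [2.9, 0.3, 21.4]
opening: 0.526
grip_force: 30.0
```

```bash
python3 -c "
from h import *
from cell import optics
im=optics.read_camera('scene')['pixels'].astype(int)
print([(r,*im[r-0,258:266].mean(0).astype(int)) for r in range(150,205)])
s=np.array([494.7+14,27.5,0])
for d in (0,4,-4):
  a=np.radians(d);f=lambda x,z:proj('scene',np.array([500+x*np.cos(a)+z*np.sin(a),27.5,12+z*np.cos(a)-x*np.sin(a)]))
  print(d,f(14,0),f(14,80),f(14,100),f(-14,100))
"
```

```text
[(150, np.int64(147), np.int64(148), np.int64(148)), (151, np.int64(143), np.int64(144), np.int64(144)), (152, np.int64(120), np.int64(120), np.int64(121)), (153, np.int64(79), np.int64(78), np.int64(78)), (154, np.int64(53), np.int64(50), np.int64(48)), (155, np.int64(42), np.int64(40), np.int64(38)), (156, np.int64(30), np.int64(29), np.int64(27)), (157, np.int64(19), np.int64(18), np.int64(19)), (158, np.int64(17), np.int64(16), np.int64(16)), (159, np.int64(20), np.int64(19), np.int64(20)), (160, np.int64(21), np.int64(20), np.int64(21)), (161, np.int64(22), np.int64(21), np.int64(21)), (162, np.int64(22), np.int64(20), np.int64(21)), (163, np.int64(23), np.int64(22), np.int64(22)), (164, np.int64(17), np.int64(17), np.int64(17)), (165, np.int64(14), np.int64(13), np.int64(14)), (166, np.int64(15), np.int64(15), np.int64(15)), (167, np.int64(36), np.int64(35), np.int64(34)), (168, np.int64(62), np.int64(62), np.int64(58)), (169, np.int64(67), np.int64(66), np.int64(62)), (170, np.int64(64), np.int64(63), np.int64(59)), (171, np.int64(63), np.int64(62), np.int64(58)), (172, np.int
[... 1254 characters left out ...]
t64(102)), (198, np.int64(44), np.int64(69), np.int64(90)), (199, np.int64(43), np.int64(66), np.int64(87)), (200, np.int64(49), np.int64(76), np.int64(99)), (201, np.int64(60), np.int64(93), np.int64(121)), (202, np.int64(63), np.int64(98), np.int64(128)), (203, np.int64(63), np.int64(98), np.int64(128)), (204, np.int64(61), np.int64(96), np.int64(124))]
0 [261.08483409 193.36719136] [261.77544118 165.02308755] [261.96085954 157.41309162] [261.64797371 150.90993613]
4 [261.07653665 193.68520641] [261.82673716 166.81625185] [262.02950727 159.55389887] [261.73134396 152.22483442]
-4 [261.09246797 193.03131805] [261.720329   163.37576316] [261.88772237 155.46932649] [261.56224984 149.81363625]
```

Call:
{"name": "step_arm", "arguments": {
  "moves": [
    {"tx": -0.7,"ty": 0,"tz": 0.7,"roll": 0},
    {"tx": -0.7,"ty": 0,"tz": 0.7,"roll": 0}
  ]
}}

```text
t: 7.87
eef_pos: [490.1, 28.4, 28.2]
tcp_rot: [-3.142, -0.007, -0.095]
ft_force: [2.2, 0.4, 23.2]
opening: 0.523
grip_force: 30.0
```

Call:
{"name": "step_arm", "arguments": {
  "moves": [
    {"tx": -0.7,"ty": 0,"tz": 0.7,"roll": 0},
    {"tx": -0.7,"ty": 0,"tz": 0.7,"roll": 0}
  ]
}}

```text
t: 8.03
eef_pos: [489.2, 28.4, 27.5]
tcp_rot: [-3.141, -0.007, -0.095]
ft_force: [0.3, 0.8, 23.7]
opening: 0.525
grip_force: 30.0
```

```bash
python3 -c "
from h import *
from cell import optics
im=optics.read_camera('scene')['pixels'].astype(int).mean(2)
print([(r,int(im[r,258:266].mean())) for r in [*range(150,170),*range(189,198)]])
"
```

```text
[(150, 147), (151, 145), (152, 128), (153, 86), (154, 54), (155, 42), (156, 29), (157, 20), (158, 19), (159, 21), (160, 21), (161, 22), (162, 22), (163, 19), (164, 14), (165, 13), (166, 34), (167, 64), (168, 66), (169, 64), (189, 61), (190, 60), (191, 61), (192, 60), (193, 60), (194, 69), (195, 85), (196, 86), (197, 75)]
```

The face rows give about 8° of tilt left, so a little more of the arc.

Call:
{"name": "step_arm", "arguments": {
  "moves": [
    {"tx": -1.5,"ty": 0,"tz": 0.3,"roll": 0},
    {"tx": -3,"ty": 0,"tz": 0.7,"roll": 0},
    {"tx": -4.5,"ty": 0,"tz": 1.2,"roll": 0},
    {"tx": -4.5,"ty": 0,"tz": 1.2,"roll": 0}
  ]
}}

```text
t: 8.42
eef_pos: [485.9, 28.7, 26.0]
tcp_rot: [-3.141, -0.01, -0.095]
ft_force: [6.8, 0.1, 14.9]
opening: 0.523
grip_force: 30.0
```

```bash
cat >> h.py <<'E'
def rows():
    from cell import optics
    im=optics.read_camera('scene')['pixels'].astype(int).mean(2)
    print([(r,int(im[r,258:266].mean())) for r in [*range(150,169),*range(190,199)]])
E
python3 -c "
from h import *
rows()
for d in (0,2,4,8,12,20,30):
  a=np.radians(d);E=np.array([509,27.5,12]);f=lambda x,z:proj('scene',E+[(x-14)*np.cos(a)+z*np.sin(a),0,z*np.cos(a)-(x-14)*np.sin(a)])[1]
  print(d,np.round([f(14,0),f(14,86),f(14,88),f(14,90),f(14,100),f(-14,100)],1))
"
```

```text
[(150, 148), (151, 143), (152, 116), (153, 79), (154, 52), (155, 38), (156, 27), (157, 20), (158, 20), (159, 21), (160, 21), (161, 19), (162, 16), (163, 14), (164, 20), (165, 42), (166, 61), (167, 65), (168, 64), (190, 62), (191, 62), (192, 62), (193, 62), (194, 75), (195, 88), (196, 86), (197, 76), (198, 67)]
0 [192.1 161.6 160.8 160.  156.2 149.8]
2 [192.1 162.3 161.6 160.8 157.1 150.2]
4 [192.1 163.1 162.4 161.6 158.  150.7]
8 [192.1 164.8 164.1 163.4 159.9 151.9]
12 [192.1 166.6 166.  165.3 162.1 153.3]
20 [192.1 170.8 170.2 169.7 166.9 156.7]
30 [192.1 176.7 176.3 175.9 173.9 162.2]
```

Call:
{"name": "step_arm", "arguments": {
  "moves": [
    {"tx": -1.5,"ty": 0,"tz": 0.3,"roll": 0},
    {"tx": -3,"ty": 0,"tz": 0.6,"roll": 0},
    {"tx": -4.5,"ty": 0,"tz": 0.8,"roll": 0},
    {"tx": -4.5,"ty": 0,"tz": 0.8,"roll": 0}
  ]
}}

```text
t: 8.8
eef_pos: [481.6, 29.1, 25.1]
tcp_rot: [-3.142, -0.01, -0.095]
ft_force: [7.6, -1.1, 11.0]
opening: 0.524
grip_force: 30.0
```

```bash
python3 -c "
from h import *
rows()"
```

```text
[(150, 147), (151, 132), (152, 90), (153, 56), (154, 42), (155, 30), (156, 21), (157, 20), (158, 21), (159, 22), (160, 17), (161, 14), (162, 12), (163, 29), (164, 57), (165, 65), (166, 64), (167, 64), (168, 65), (190, 62), (191, 62), (192, 61), (193, 68), (194, 87), (195, 94), (196, 88), (197, 76), (198, 67)]
```

Call:
{"name": "step_arm", "arguments": {
  "moves": [
    {"tx": -1.5,"ty": 0,"tz": 0.3,"roll": 0},
    {"tx": -3,"ty": 0,"tz": 0.8,"roll": 0},
    {"tx": -4,"ty": 0,"tz": 1.2,"roll": 0},
    {"tx": -4,"ty": 0,"tz": 1.2,"roll": 0}
  ]
}}

```text
t: 9.18
eef_pos: [480.0, 29.2, 24.7]
tcp_rot: [-3.141, -0.015, -0.095]
ft_force: [12.8, -1.6, 18.0]
opening: 0.521
grip_force: 30.0
```

```bash
python3 -c "
from h import *
rows()"
```

```text
[(150, 143), (151, 114), (152, 75), (153, 50), (154, 38), (155, 27), (156, 21), (157, 20), (158, 21), (159, 19), (160, 15), (161, 15), (162, 17), (163, 37), (164, 62), (165, 67), (166, 65), (167, 64), (168, 65), (190, 63), (191, 61), (192, 62), (193, 78), (194, 92), (195, 95), (196, 88), (197, 76), (198, 67)]
```

Stiff now, so the tin stands flat. Unload, open, and rise.

Call:
{"name": "step_arm", "arguments": {
  "moves": [
    {"tx": 1.5,"ty": 0,"tz": -1,"roll": 0},
    {"tx": 2,"ty": 0,"tz": -1.5,"roll": 0}
  ]
}}

```text
t: 9.4
eef_pos: [478.8, 29.3, 25.1]
tcp_rot: [-3.142, -0.007, -0.095]
ft_force: [5.3, -0.8, 6.0]
opening: 0.521
grip_force: 30.0
```

Call:
{"name": "step_arm", "arguments": {
  "moves": [
    {"tx": 0,"ty": 0,"tz": 0,"roll": 0},
    {"tx": 0,"ty": 0,"tz": 0,"roll": 0},
    {"tx": 0,"ty": 0,"tz": 0,"roll": 0},
    {"tx": 0,"ty": 0,"tz": 0,"roll": 0},
    {"tx": 0,"ty": 0,"tz": 0,"roll": 0},
    {"tx": 0,"ty": 0,"tz": 0,"roll": 0}
  ],
  "grip": 90
}}

```text
t: 9.9
eef_pos: [476.9, 29.6, 25.0]
tcp_rot: [3.142, -0.004, -0.095]
ft_force: [-0.4, -0.7, 15.2]
opening: 0.884
grip_force: 0.0
```

```bash
python3 -c "
from h import *
rows()"
```

```text
[(150, 140), (151, 98), (152, 61), (153, 46), (154, 32), (155, 23), (156, 21), (157, 20), (158, 21), (159, 18), (160, 14), (161, 12), (162, 28), (163, 56), (164, 65), (165, 65), (166, 64), (167, 65), (168, 65), (190, 63), (191, 65), (192, 68), (193, 85), (194, 98), (195, 97), (196, 88), (197, 76), (198, 67)]
```

Call:
{"name": "step_arm", "arguments": {
  "moves": [
    {"tx": 0,"ty": 0,"tz": -20,"roll": 0},
    {"tx": 0,"ty": 0,"tz": -50,"roll": 0},
    {"tx": 0,"ty": 0,"tz": -85,"roll": 0},
    {"tx": 0,"ty": 0,"tz": -120,"roll": 0},
    {"tx": 0,"ty": 0,"tz": -155,"roll": 0},
    {"tx": 0,"ty": 0,"tz": -190,"roll": 0},
    {"tx": 0,"ty": 0,"tz": -220,"roll": 0},
    {"tx": 0,"ty": 0,"tz": -240,"roll": 0},
    {"tx": 0,"ty": 0,"tz": -250,"roll": 0},
    {"tx": 0,"ty": 0,"tz": -250,"roll": 0}
  ]
}}

```text
t: 10.78
eef_pos: [476.4, 29.6, 276.2]
tcp_rot: [3.142, -0.004, -0.095]
ft_force: [-0.4, 0.2, 0.3]
opening: 0.95
grip_force: 0.0
```

```bash
python3 -c "
from h import *
rows()
from cell import env
print(env.state()['joints'])"
```

```text
[(150, 96), (151, 47), (152, 24), (153, 21), (154, 23), (155, 23), (156, 23), (157, 20), (158, 18), (159, 17), (160, 23), (161, 44), (162, 60), (163, 63), (164, 64), (165, 63), (166, 63), (167, 63), (168, 63), (190, 61), (191, 61), (192, 66), (193, 84), (194, 93), (195, 90), (196, 83), (197, 71), (198, 63)]
[-7.63837973e-02  2.13294730e-01  1.82531043e+00 -8.85689293e-05
  1.10079417e+00  1.58962960e+00]
```

The tin stands upright on the coaster (grey face spans 31.7 rows, upright value 31). Its top had touched the gripper palm lightly (15 N), and it is free now. Next, the tall board.

Call:
{"name": "step_arm", "arguments": {
  "moves": [
    {"tx": -1,"ty": -16,"tz": 0,"roll": -0.12},
    {"tx": -3,"ty": -32,"tz": 0,"roll": -0.24},
    {"tx": -4,"ty": -48,"tz": 0,"roll": -0.36},
    {"tx": -6,"ty": -64,"tz": 0,"roll": -0.48},
    {"tx": -7,"ty": -80,"tz": 0,"roll": -0.6},
    {"tx": -9,"ty": -96,"tz": 0,"roll": -0.72},
    {"tx": -10,"ty": -112,"tz": 0,"roll": -0.84},
    {"tx": -12,"ty": -128,"tz": 0,"roll": -0.96},
    {"tx": -13,"ty": -144,"tz": 0,"roll": -1.08},
    {"tx": -15,"ty": -160,"tz": 0,"roll": -1.2},
    {"tx": -16,"ty": -176,"tz": 0,"roll": -1.32},
    {"tx": -18.2,"ty": -193.2,"tz": 0,"roll": -1.44}
  ],
  "grip": 95
}}

```text
t: 11.83
eef_pos: [475.6, 224.3, 272.2]
tcp_rot: [-3.14, 0.001, 1.351]
ft_force: [0.6, 0.3, 0.2]
opening: 0.999
grip_force: 0.0
```

Call:
{"name": "step_arm", "arguments": {
  "moves": [
    {"tx": 0,"ty": 0,"tz": 0,"roll": -0.061},
    {"tx": 0,"ty": 0,"tz": 15,"roll": -0.061},
    {"tx": 0,"ty": 0,"tz": 30,"roll": -0.061},
    {"tx": 0,"ty": 0,"tz": 30,"roll": -0.061},
    {"tx": 0,"ty": 0,"tz": 30,"roll": -0.061}
  ]
}}

```text
t: 12.25
eef_pos: [475.5, 223.5, 242.6]
tcp_rot: [-3.139, 0.001, 1.406]
ft_force: [-0.3, -0.3, 0.3]
opening: 0.999
grip_force: 0.0
```

```bash
python3 -c "
from h import *
shot('pics/d4.png',[('scene',270,40,140,160),('top',110,160,120,120)])"
```

```text
[476.1 223.7 243.9] [-3.142  0.     1.406] [-0.9  0.7  0.3] 12.35
```

View pics/d4.png

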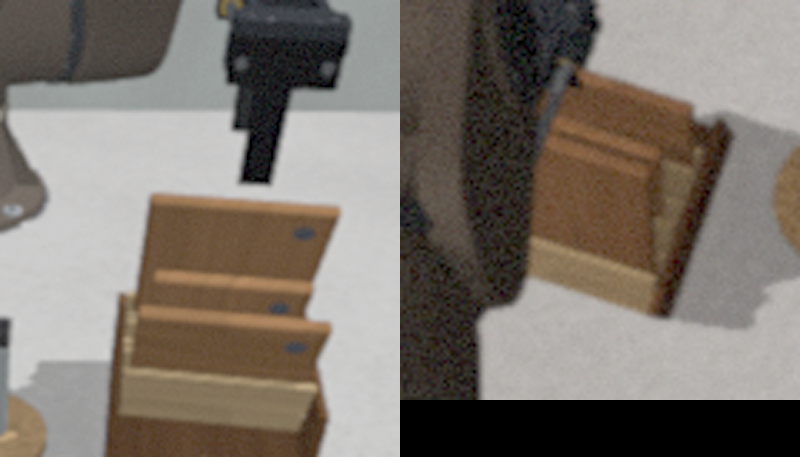

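The finger at crop (257,183) is centred over the tall board (its top spans 150–338 in the crop). Descending and gripping.

Call:
{"name": "step_arm", "arguments": {
  "moves": [
    {"tx": 0,"ty": 0,"tz": 15,"roll": 0},
    {"tx": 0,"ty": 0,"tz": 30,"roll": 0},
    {"tx": 0,"ty": 0,"tz": 45,"roll": 0},
    {"tx": 0,"ty": 0,"tz": 58,"roll": 0},
    {"tx": 0,"ty": 0,"tz": 66,"roll": 0},
    {"tx": 0,"ty": 0,"tz": 70,"roll": 0},
    {"tx": 0,"ty": 0,"tz": 70,"roll": 0}
  ]
}}

```text
t: 12.93
eef_pos: [476.0, 223.6, 173.6]
tcp_rot: [-3.141, 0.0, 1.406]
ft_force: [0.4, 0.5, 0.2]
opening: 1.0
grip_force: 0.0
```

Call:
{"name": "step_arm", "arguments": {
  "moves": [
    {"tx": 0,"ty": 0,"tz": 0,"roll": 0},
    {"tx": 0,"ty": 0,"tz": 0,"roll": 0},
    {"tx": 0,"ty": 0,"tz": 0,"roll": 0},
    {"tx": 0,"ty": 0,"tz": 0,"roll": 0},
    {"tx": 0,"ty": 0,"tz": 0,"roll": 0},
    {"tx": 0,"ty": 0,"tz": 0,"roll": 0},
    {"tx": 0,"ty": 0,"tz": 0,"roll": 0},
    {"tx": 0,"ty": 0,"tz": 0,"roll": 0},
    {"tx": 0,"ty": 0,"tz": 0,"roll": 0},
    {"tx": 0,"ty": 0,"tz": 0,"roll": 0}
  ],
  "grip": 4
}}

```text
t: 13.77
eef_pos: [475.9, 223.7, 173.8]
tcp_rot: [-3.142, 0.0, 1.406]
ft_force: [0.5, 0.5, -1.2]
opening: 0.355
grip_force: 0.2
```

Call:
{"name": "step_arm", "arguments": {
  "moves": [
    {"tx": 0,"ty": 0,"tz": 0,"roll": 0},
    {"tx": 0,"ty": 0,"tz": 0,"roll": 0},
    {"tx": 0,"ty": 0,"tz": 0,"roll": 0},
    {"tx": 0,"ty": 0,"tz": 0,"roll": 0},
    {"tx": 0,"ty": 0,"tz": 0,"roll": 0},
    {"tx": 0,"ty": 0,"tz": 0,"roll": 0}
  ]
}}

```text
t: 14.27
eef_pos: [475.5, 223.8, 174.0]
tcp_rot: [-3.141, 0.0, 1.406]
ft_force: [-0.8, -0.2, 6.3]
opening: 0.289
grip_force: 27.6
```

Call:
{"name": "step_arm", "arguments": {
  "moves": [
    {"tx": 0,"ty": 0,"tz": -3,"roll": 0},
    {"tx": 0,"ty": -0.5,"tz": -7,"roll": 0},
    {"tx": 0,"ty": -1,"tz": -11,"roll": 0},
    {"tx": 0,"ty": -1.5,"tz": -15,"roll": 0},
    {"tx": 0,"ty": -1.5,"tz": -15,"roll": 0}
  ]
}}

```text
t: 14.68
eef_pos: [472.7, 223.9, 188.5]
tcp_rot: [-3.137, 0.001, 1.406]
ft_force: [-5.0, 0.3, 0.7]
opening: 0.268
grip_force: 28.9
```

```bash
cat >> h.py <<'E'
def bd():
    from cell import optics
    im=optics.read_camera('scene')['pixels'];cv2.imwrite('pics/cur.png',im)
    h=cv2.cvtColor(im,cv2.COLOR_BGR2HSV);m=cv2.inRange(h,(3,90,20),(25,255,255))
    for u in(328,335,342,370,378):
        r=np.flatnonzero(m[40:200,u]);print(u,'first',40+r[:1],[tuple(im[k,u]) for k in ()])
E
python3 -c "
from h import *
bd()"
```

```text
328 first [100] []
335 first [101] []
342 first [101] []
370 first [71] []
378 first [104] []
```

Call:
{"name": "step_arm", "arguments": {
  "moves": [
    {"tx": 0,"ty": 0,"tz": -5,"roll": 0},
    {"tx": 0,"ty": 0,"tz": -10,"roll": 0},
    {"tx": 0,"ty": -0.5,"tz": -15,"roll": 0},
    {"tx": 0,"ty": -0.5,"tz": -18,"roll": 0},
    {"tx": 0,"ty": -0.5,"tz": -18,"roll": 0}
  ]
}}

```text
t: 15.15
eef_pos: [474.3, 223.0, 204.4]
tcp_rot: [-3.14, 0.003, 1.406]
ft_force: [11.7, -4.0, -26.5]
opening: 0.205
grip_force: 28.1
```

```bash
python3 -c "
from h import *
bd()"
```

```text
328 first [100] []
335 first [100] []
342 first [101] []
370 first [63] []
378 first [103] []
```

The board wedged and the fingers slid up on it (the top stayed at row 101 with 26 N). Go back down, regrip slightly lower, and pull strictly along the slot's slope.

Call:
{"name": "step_arm", "arguments": {
  "moves": [
    {"tx": 0,"ty": 3,"tz": 6,"roll": 0},
    {"tx": 0,"ty": 3,"tz": 14,"roll": 0},
    {"tx": 0,"ty": 3,"tz": 22,"roll": 0},
    {"tx": 0,"ty": 2,"tz": 29,"roll": 0},
    {"tx": 0,"ty": 2,"tz": 34,"roll": 0},
    {"tx": 0,"ty": 2,"tz": 34,"roll": 0}
  ]
}}

```text
t: 15.7
eef_pos: [484.4, 224.8, 179.9]
tcp_rot: [3.119, -0.009, 1.406]
ft_force: [17.7, -5.5, 51.0]
opening: 0.274
grip_force: 35.6
```

```bash
python3 -c "
from h import *
bd()"
```

```text
328 first [110] []
335 first [111] []
342 first [111] []
370 first [76] []
378 first [114] []
```

Call:
{"name": "step_arm", "arguments": {
  "moves": [
    {"tx": 0,"ty": 0,"tz": -4,"roll": 0},
    {"tx": 0,"ty": 0,"tz": -4,"roll": 0},
    {"tx": 0,"ty": 0,"tz": -4,"roll": 0},
    {"tx": 0,"ty": 0,"tz": -4,"roll": 0},
    {"tx": 0,"ty": 0,"tz": -4,"roll": 0},
    {"tx": 0,"ty": 0,"tz": -4,"roll": 0}
  ],
  "grip": 70
}}

```text
t: 16.25
eef_pos: [475.6, 223.7, 176.2]
tcp_rot: [-3.141, 0.001, 1.406]
ft_force: [0.2, 0.4, -0.2]
opening: 0.633
grip_force: 0.0
```

```bash
python3 -c "
from h import *
bd()
im=cv2.imread('pics/scene0.png');h=cv2.cvtColor(im,cv2.COLOR_BGR2HSV);m=cv2.inRange(h,(3,90,20),(25,255,255))
for u in(328,335,342,370,378):print(u,40+np.flatnonzero(m[40:200,u])[:1])
from cell import env;print(np.round(env.state()['eef_pos'],1))"
```

```text
328 first [110] []
335 first [111] []
342 first [74] []
370 first [78] []
378 first [114] []
328 [108]
335 [109]
342 [109]
370 [111]
378 [112]
[475.7 223.7 176.3]
```

Call:
{"name": "step_arm", "arguments": {
  "moves": [
    {"tx": 0,"ty": 4.5,"tz": 4,"roll": 0},
    {"tx": 0,"ty": 4.5,"tz": 8,"roll": 0},
    {"tx": 0,"ty": 4.5,"tz": 8,"roll": 0}
  ]
}}

```text
t: 16.55
eef_pos: [480.3, 222.8, 167.7]
tcp_rot: [-3.14, 0.001, 1.406]
ft_force: [0.2, 0.4, -0.2]
opening: 0.734
grip_force: 0.0
```

Call:
{"name": "step_arm", "arguments": {
  "moves": [
    {"tx": 0,"ty": 0,"tz": 0,"roll": 0},
    {"tx": 0,"ty": 0,"tz": 0,"roll": 0},
    {"tx": 0,"ty": 0,"tz": 0,"roll": 0},
    {"tx": 0,"ty": 0,"tz": 0,"roll": 0},
    {"tx": 0,"ty": 0,"tz": 0,"roll": 0},
    {"tx": 0,"ty": 0,"tz": 0,"roll": 0},
    {"tx": 0,"ty": 0,"tz": 0,"roll": 0},
    {"tx": 0,"ty": 0,"tz": 0,"roll": 0},
    {"tx": 0,"ty": 0,"tz": 0,"roll": 0},
    {"tx": 0,"ty": 0,"tz": 0,"roll": 0}
  ],
  "grip": 4
}}

```text
t: 17.38
eef_pos: [479.9, 223.0, 169.1]
tcp_rot: [-3.141, 0.0, 1.406]
ft_force: [-2.4, 0.4, 5.3]
opening: 0.317
grip_force: 26.6
```

Call:
{"name": "step_arm", "arguments": {
  "moves": [
    {"tx": 0,"ty": 1,"tz": -2,"roll": 0},
    {"tx": 0,"ty": 2.5,"tz": -5,"roll": 0},
    {"tx": 0,"ty": 4,"tz": -8.5,"roll": 0},
    {"tx": 0,"ty": 5,"tz": -12,"roll": 0},
    {"tx": 0,"ty": 5,"tz": -12,"roll": 0}
  ]
}}

```text
t: 17.8
eef_pos: [483.0, 222.0, 180.2]
tcp_rot: [-3.136, 0.002, 1.406]
ft_force: [-8.2, 1.4, 0.6]
opening: 0.308
grip_force: 27.4
```

```bash
python3 -c "
from h import *
bd()"
```

```text
328 first [105] []
335 first [106] []
342 first [106] []
370 first [77] []
378 first [109] []
```

Call:
{"name": "step_arm", "arguments": {
  "moves": [
    {"tx": 0,"ty": 1,"tz": -3,"roll": 0},
    {"tx": 0,"ty": 2.5,"tz": -6.5,"roll": 0},
    {"tx": 0,"ty": 4,"tz": -10,"roll": 0},
    {"tx": 0,"ty": 5,"tz": -12,"roll": 0},
    {"tx": 0,"ty": 5,"tz": -12,"roll": 0}
  ]
}}

```text
t: 18.27
eef_pos: [488.0, 221.2, 192.1]
tcp_rot: [-3.136, 0.002, 1.406]
ft_force: [-7.0, 0.3, -0.4]
opening: 0.305
grip_force: 27.7
```

```bash
python3 -c "
from h import *
bd()"
```

```text
328 first [101] []
335 first [102] []
342 first [102] []
370 first [72] []
378 first [104] []
```

Sliding cleanly now. Continue along the slope.

Call:
{"name": "step_arm", "arguments": {
  "moves": [
    {"tx": 0,"ty": 1,"tz": -3,"roll": 0},
    {"tx": 0,"ty": 2.5,"tz": -6.5,"roll": 0},
    {"tx": 0,"ty": 4,"tz": -10,"roll": 0},
    {"tx": 0,"ty": 5,"tz": -12,"roll": 0},
    {"tx": 0,"ty": 5,"tz": -12,"roll": 0}
  ]
}}

```text
t: 18.73
eef_pos: [493.2, 220.4, 204.2]
tcp_rot: [-3.136, 0.002, 1.406]
ft_force: [-6.2, 0.5, 0.3]
opening: 0.308
grip_force: 27.5
```

```bash
python3 -c "
from h import *
bd()"
```

```text
328 first [96] []
335 first [97] []
342 first [97] []
370 first [66] []
378 first [100] []
```

Call:
{"name": "step_arm", "arguments": {
  "moves": [
    {"tx": 0,"ty": 0,"tz": -3,"roll": 0},
    {"tx": 0,"ty": -2,"tz": -6,"roll": 0},
    {"tx": 0,"ty": -4,"tz": -8,"roll": 0},
    {"tx": 0,"ty": -4,"tz": -8,"roll": 0}
  ]
}}

```text
t: 19.12
eef_pos: [489.1, 221.2, 212.2]
tcp_rot: [-3.137, 0.001, 1.406]
ft_force: [-4.8, 0.6, -1.1]
opening: 0.285
grip_force: 27.4
```

```bash
python3 -c "
from h import *
bd()"
```

```text
328 first [92] []
335 first [92] []
342 first [93] []
370 first [61] []
378 first [95] []
```

Call:
{"name": "step_arm", "arguments": {
  "moves": [
    {"tx": 0,"ty": -3,"tz": -2,"roll": 0},
    {"tx": 0,"ty": -7,"tz": -4,"roll": 0},
    {"tx": 0,"ty": -11,"tz": -6,"roll": 0},
    {"tx": 0,"ty": -11,"tz": -6,"roll": 0}
  ]
}}

```text
t: 19.5
eef_pos: [478.1, 223.0, 218.3]
tcp_rot: [-3.137, 0.001, 1.406]
ft_force: [-5.7, 1.8, -2.6]
opening: 0.251
grip_force: 28.1
```

Call:
{"name": "step_arm", "arguments": {
  "moves": [
    {"tx": 0,"ty": -4,"tz": -1.5,"roll": 0},
    {"tx": 0,"ty": -8,"tz": -3,"roll": 0},
    {"tx": 0,"ty": -12,"tz": -5,"roll": 0},
    {"tx": 0,"ty": -12,"tz": -5,"roll": 0}
  ]
}}

```text
t: 19.83
eef_pos: [466.7, 225.0, 223.6]
tcp_rot: [-3.139, 0.001, 1.406]
ft_force: [-4.9, 1.8, -2.0]
opening: 0.221
grip_force: 28.2
```

```bash
python3 -c "
from h import *
bd()"
```

```text
328 first [82] []
335 first [83] []
342 first [83] []
370 first [85] []
378 first [86] []
```

Forces stay low; the opening implies the board is now at about 15°. Continue to vertical.

Call:
{"name": "step_arm", "arguments": {
  "moves": [
    {"tx": 0,"ty": -5,"tz": -1.5,"roll": 0},
    {"tx": 0,"ty": -10,"tz": -3,"roll": 0},
    {"tx": 0,"ty": -16,"tz": -4.5,"roll": 0},
    {"tx": 0,"ty": -16,"tz": -4.5,"roll": 0}
  ]
}}

```text
t: 20.22
eef_pos: [453.2, 227.3, 228.1]
tcp_rot: [3.139, 0.0, 1.406]
ft_force: [10.6, -2.5, -14.9]
opening: 0.185
grip_force: 29.4
```

Call:
{"name": "step_arm", "arguments": {
  "moves": [
    {"tx": 0,"ty": -5,"tz": -1.5,"roll": 0},
    {"tx": 0,"ty": -10,"tz": -3,"roll": 0},
    {"tx": 0,"ty": -15,"tz": -4,"roll": 0},
    {"tx": 0,"ty": -15,"tz": -4,"roll": 0}
  ]
}}

```text
t: 20.55
eef_pos: [440.8, 229.4, 231.1]
tcp_rot: [3.135, 0.0, 1.406]
ft_force: [22.6, -5.7, -28.9]
opening: 0.155
grip_force: 29.4
```

Call:
{"name": "step_arm", "arguments": {
  "moves": [
    {"tx": 0,"ty": 4,"tz": -2,"roll": 0},
    {"tx": 0,"ty": 6,"tz": -5,"roll": 0},
    {"tx": 0,"ty": 6,"tz": -8,"roll": 0},
    {"tx": 0,"ty": 6,"tz": -8,"roll": 0}
  ]
}}

```text
t: 20.88
eef_pos: [443.6, 228.0, 237.3]
tcp_rot: [-3.139, 0.004, 1.406]
ft_force: [12.1, -3.6, -37.3]
opening: 0.151
grip_force: 29.2
```

```bash
python3 -c "
from h import *
bd()"
```

```text
328 first [75] []
335 first [76] []
342 first [76] []
370 first [78] []
378 first [78] []
```

Call:
{"name": "step_arm", "arguments": {
  "moves": [
    {"tx": 0,"ty": 4,"tz": 0,"roll": 0},
    {"tx": 0,"ty": 8,"tz": 0,"roll": 0},
    {"tx": 0,"ty": 12,"tz": -1,"roll": 0},
    {"tx": 0,"ty": 12,"tz": -2,"roll": 0}
  ]
}}

```text
t: 21.27
eef_pos: [452.5, 226.2, 237.7]
tcp_rot: [-3.131, 0.005, 1.405]
ft_force: [-3.5, 2.6, -40.7]
opening: 0.159
grip_force: 28.6
```

```bash
python3 -c "
from h import *
bd()"
```

```text
328 first [77] []
335 first [78] []
342 first [78] []
370 first [80] []
378 first [81] []
```

```bash
python3 -c "
from h import *
from cell import env,optics
print(np.round(env.state()['ft_force'],1),np.round(env.state()['moment'],2))
for z in (262,270,278,286):
  for dx in(-6,6): print(z,dx,[np.round(proj('scene',[456+dx+.164*k,226-k,z]),1) for k in(70,-70)])
im=optics.read_camera('scene')['pixels'];h=cv2.cvtColor(im,cv2.COLOR_BGR2HSV);m=cv2.inRange(h,(3,90,20),(25,255,255))
k=m[60:110];n,l,s,c=cv2.connectedComponentsWithStats(k);
for i in range(1,n):
  if s[i,4]>100:print(s[i])
"
python3 -c "
from h import *
import cv2
shot('pics/d5.png',[('scene',290,40,110,160),('top',110,140,150,150)])"
```

```text
[ -3.1   1.6 -39.8] [ 0.44  1.08 -0.  ]
262 -6 [array([324.4,  82.9]), array([387.8,  79.3])]
262 6 [array([325.3,  85. ]), array([389.6,  81.4])]
270 -6 [array([324.9,  79.1]), array([388.7,  75.7])]
270 6 [array([325.8,  81.2]), array([390.4,  77.7])]
278 -6 [array([325.4,  75.3]), array([389.6,  71.9])]
278 6 [array([326.3,  77.4]), array([391.3,  73.9])]
286 -6 [array([325.8,  71.5]), array([390.4,  68.1])]
286 6 [array([326.8,  73.5]), array([392.2,  70.1])]
[ 322   17   70   33 1819]
[452.3 226.3 237.9] [-3.132  0.005  1.406] [ -2.2   1.8 -39.2] 21.47
```

View pics/d5.png

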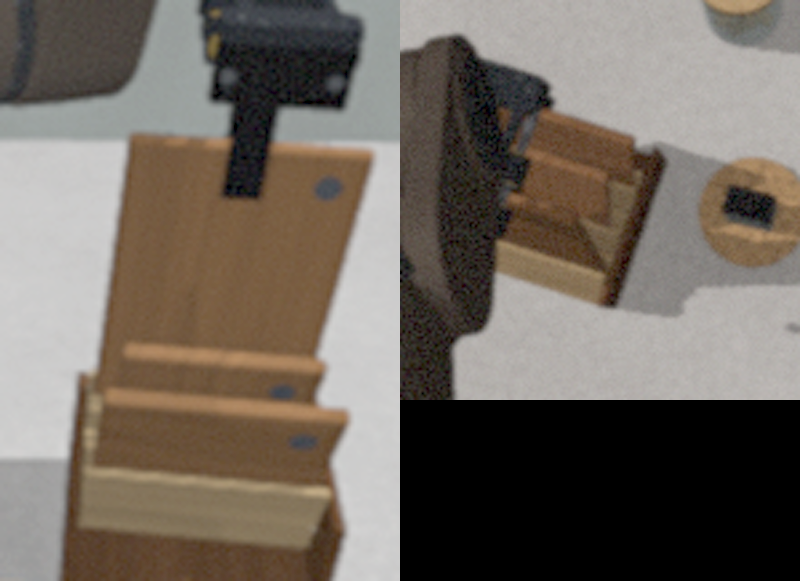

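The picture shows the board still in its slot, tip of the finger at crop (243,197), about 14 mm of slip: the rotation came too early (bottom only ~42 mm up the slot). The tin stands well on the coaster. Lean the board back and pull further along the slope.

Call:
{"name": "step_arm", "arguments": {
  "moves": [
    {"tx": 0,"ty": 6,"tz": 3,"roll": 0},
    {"tx": 0,"ty": 13,"tz": 5,"roll": 0},
    {"tx": 0,"ty": 20,"tz": 7,"roll": 0},
    {"tx": 0,"ty": 26,"tz": 8,"roll": 0},
    {"tx": 0,"ty": 26,"tz": 8,"roll": 0}
  ]
}}

```text
t: 21.88
eef_pos: [480.6, 222.7, 233.8]
tcp_rot: [-3.139, 0.001, 1.405]
ft_force: [-6.9, -0.0, -2.6]
opening: 0.21
grip_force: 31.0
```

```bash
python3 -c "
from h import *
bd()"
```

```text
328 first [85] []
335 first [85] []
342 first [86] []
370 first [88] []
378 first [88] []
```

Call:
{"name": "step_arm", "arguments": {
  "moves": [
    {"tx": 0,"ty": 1,"tz": -3,"roll": 0},
    {"tx": 0,"ty": 2,"tz": -6,"roll": 0},
    {"tx": 0,"ty": 3,"tz": -9,"roll": 0},
    {"tx": 0,"ty": 3,"tz": -9,"roll": 0}
  ]
}}

```text
t: 22.27
eef_pos: [483.4, 222.4, 243.8]
tcp_rot: [-3.141, 0.0, 1.406]
ft_force: [-5.0, 0.1, 1.0]
opening: 0.204
grip_force: 30.7
```

```bash
python3 -c "
from h import *
bd()"
```

```text
328 first [80] []
335 first [81] []
342 first [81] []
370 first [83] []
378 first [84] []
```

Call:
{"name": "step_arm", "arguments": {
  "moves": [
    {"tx": 0,"ty": -1,"tz": -2,"roll": 0},
    {"tx": 0,"ty": -2,"tz": -4,"roll": 0},
    {"tx": 0,"ty": -4,"tz": -6,"roll": 0},
    {"tx": 0,"ty": -4,"tz": -6,"roll": 0}
  ]
}}

```text
t: 22.65
eef_pos: [479.8, 223.0, 249.8]
tcp_rot: [3.142, 0.0, 1.406]
ft_force: [-4.5, 0.3, -0.1]
opening: 0.16
grip_force: 30.1
```

Call:
{"name": "step_arm", "arguments": {
  "moves": [
    {"tx": 0,"ty": -3,"tz": -1.5,"roll": 0},
    {"tx": 0,"ty": -6,"tz": -3,"roll": 0},
    {"tx": 0,"ty": -10,"tz": -4,"roll": 0},
    {"tx": 0,"ty": -10,"tz": -4,"roll": 0}
  ]
}}

```text
t: 22.98
eef_pos: [470.2, 224.9, 253.7]
tcp_rot: [3.141, -0.001, 1.406]
ft_force: [-3.2, 1.6, -1.8]
opening: 0.145
grip_force: 28.9
```

```bash
python3 -c "
from h import *
bd()"
```

```text
328 first [74] []
335 first [74] []
342 first [75] []
370 first [76] []
378 first [77] []
```

Call:
{"name": "step_arm", "arguments": {
  "moves": [
    {"tx": 0,"ty": -4,"tz": -1.5,"roll": 0},
    {"tx": 0,"ty": -8,"tz": -3,"roll": 0},
    {"tx": 0,"ty": -12,"tz": -5,"roll": 0},
    {"tx": 0,"ty": -12,"tz": -5,"roll": 0}
  ]
}}

```text
t: 23.37
eef_pos: [458.2, 226.7, 258.8]
tcp_rot: [3.141, -0.0, 1.406]
ft_force: [-2.6, 0.2, -0.0]
opening: 0.13
grip_force: 29.7
```

```bash
python3 -c "
from h import *
bd()"
```

```text
328 first [44] []
335 first [70] []
342 first [71] []
370 first [72] []
378 first [73] []
```

The board is aligned with the pads and clear of the slot. Back off from the neighbours, then lift.

Call:
{"name": "step_arm", "arguments": {
  "moves": [
    {"tx": 0,"ty": -6,"tz": -2,"roll": 0},
    {"tx": 0,"ty": -14,"tz": -5,"roll": 0},
    {"tx": 0,"ty": -22,"tz": -10,"roll": 0},
    {"tx": 0,"ty": -26,"tz": -18,"roll": 0},
    {"tx": 0,"ty": -26,"tz": -30,"roll": 0},
    {"tx": 0,"ty": -26,"tz": -45,"roll": 0},
    {"tx": 0,"ty": -26,"tz": -60,"roll": 0},
    {"tx": 0,"ty": -26,"tz": -75,"roll": 0},
    {"tx": 0,"ty": -26,"tz": -85,"roll": 0},
    {"tx": 0,"ty": -26,"tz": -90,"roll": 0},
    {"tx": 0,"ty": -26,"tz": -90,"roll": 0},
    {"tx": 0,"ty": -26,"tz": -90,"roll": 0}
  ]
}}

```text
t: 24.42
eef_pos: [432.9, 230.8, 348.0]
tcp_rot: [-3.142, 0.0, 1.406]
ft_force: [-0.4, -0.4, -1.9]
opening: 0.127
grip_force: 30.0
```

Run:
```python
from h import *
from cell import optics,env
# top edge in top view; board bottom edge in scene; rack short boards unchanged?
a=cv2.imread('pics/scene0.png');b=optics.read_camera('scene')['pixels'];t=optics.read_camera('top')['pixels']
cv2.imwrite('pics/s6.png',b);cv2.imwrite('pics/t6.png',t)
for u in(325,340,360,375,383):
    # rows of strong edges in the region of short boards
    f=lambda im:[int(r) for r in np.flatnonzero(np.abs(np.diff(cv2.cvtColor(im,cv2.COLOR_BGR2GRAY)[30:200,u].astype(int),))>14)+30]
    print(u,f(a),f(b))
s=env.state();print(np.round(s['eef_pos'],1),np.round(s['joints'],2),s['opening'],np.round(s['ft_force'],1))
```

```text
325 [78, 106, 107, 137, 168, 169, 185] [60, 61, 62, 112, 113, 114, 133, 134, 146, 168, 169, 185]
340 [78, 107, 108, 134, 135, 138, 148, 152, 170, 172] [114, 115, 134, 135, 139, 148, 152, 170, 172]
360 [78, 109, 110, 113, 136, 140, 149, 150, 153, 154, 172, 174, 189] [115, 116, 117, 136, 137, 140, 149, 153, 154, 172, 174, 188]
375 [78, 110, 111, 114, 137, 138, 141, 142, 150, 151, 154, 155, 173, 174, 175, 176] [116, 117, 118, 137, 138, 142, 150, 151, 155, 173, 174, 175, 176]
383 [78, 110, 111, 115, 128, 129, 130, 151, 152, 155, 159, 160, 161, 162, 191] [151, 152, 156, 159, 160, 161, 162, 191, 192]
[432.8 230.8 347.6] [ 0.36  0.18  1.67 -0.    1.29  0.52] 0.1217380253984172 [ 0.3 -0.4 -2.9]
```

Run:
```python
from h import *
b=cv2.imread('pics/s6.png');h=cv2.cvtColor(b,cv2.COLOR_BGR2HSV);m=cv2.inRange(h,(3,90,20),(25,255,255))
m[:, :300]=0;m[:,400:]=0
for r in(60,70,80,95,105):
    c=np.flatnonzero(m[r]);print(r,c.min(),c.max())
g=cv2.cvtColor(b,cv2.COLOR_BGR2GRAY).astype(int)
for u in(332,345,358,370):print(u,np.round([*(np.argmin(np.diff(g[100:125,u]))+100.5,np.argmax(np.diff(g[100:125,u]))+100.5)],1), g[105:122,u].tolist())
th=.165
for z in(170,175,180,185):
  print(z,[np.round(proj('scene',np.array([433,231,z])+rz(-th)@np.array([6,k,0])),1) for k in(-70,0,70)],'top near',[np.round(proj('scene',np.array([433,231,z+200])+rz(-th)@np.array([-6,k,0])),1) for k in(-70,0,70)])
```

```text
60 319 395
70 327 393
80 326 390
95 324 386
105 323 384
332 [102.5 114.5] [41, 43, 41, 41, 44, 42, 42, 40, 40, 70, 116, 132, 132, 132, 132, 132, 133]
345 [102.5 115.5] [38, 38, 37, 39, 38, 39, 37, 39, 37, 39, 70, 115, 132, 132, 132, 133, 132]
358 [113.5 116.5] [43, 42, 41, 40, 41, 41, 42, 41, 41, 39, 37, 68, 120, 135, 136, 134, 133]
370 [102.5 117.5] [41, 40, 42, 43, 41, 41, 41, 43, 41, 43, 42, 42, 72, 122, 137, 138, 135]
170 [array([319.3, 116.4]), array([350.1, 118.7]), array([381.6, 121.1])] top near [array([330.7,  22.2]), array([366.4,  23.8]), array([402.9,  25.4])]
175 [array([319.5, 114.4]), array([350.5, 116.7]), array([382.1, 119.1])] top near [array([331.1,  19.5]), array([366.9,  21.1]), array([403.5,  22.7])]
180 [array([319.8, 112.4]), array([350.8, 114.7]), array([382.5, 117. ])] top near [array([331.4,  16.8]), array([367.4,  18.3]), array([404.2,  19.9])]
185 [array([320. , 110.3]), array([351.2, 112.6]), array([383., 115.])] top near [array([331.7,  14. ]), array([367.9,  15.6]), array([404.8,  17.2])]
```

The short boards are unchanged in the image, and the tall board hangs vertically with its lower edge at z ≈ 177. Carry it over to the stand.

Call:
{"name": "step_arm", "arguments": {
  "moves": [
    {"tx": -6,"ty": 2,"tz": 0,"roll": 0},
    {"tx": -18,"ty": 5,"tz": 0,"roll": 0},
    {"tx": -38,"ty": 11,"tz": 0,"roll": 0},
    {"tx": -60,"ty": 17,"tz": 0,"roll": -0.01},
    {"tx": -84,"ty": 23,"tz": 0,"roll": -0.02},
    {"tx": -108,"ty": 30,"tz": 0,"roll": -0.02},
    {"tx": -132,"ty": 37,"tz": 0,"roll": -0.03},
    {"tx": -156,"ty": 43,"tz": 0,"roll": -0.03},
    {"tx": -180,"ty": 50,"tz": 0,"roll": -0.04},
    {"tx": -204,"ty": 57,"tz": 0,"roll": -0.05},
    {"tx": -228,"ty": 63,"tz": 0,"roll": -0.06},
    {"tx": -252,"ty": 70,"tz": 0,"roll": -0.07}
  ]
}}

```text
t: 25.52
eef_pos: [460.1, -31.3, 348.2]
tcp_rot: [-3.141, 0.0, 1.476]
ft_force: [1.0, -0.2, -2.5]
opening: 0.126
grip_force: 30.0
```

Run:
```python
from cell import env
import numpy as np
s=env.state();p=s['eef_pos'];y=s['tcp_rot'][2];d=np.array([488.2,-286.7])-p[:2]
print(np.round(p,1),np.round(y,3),'tx',d@[np.cos(y),np.sin(y)],'ty',d@[np.sin(y),-np.cos(y)],s['opening'])
```

```text
[460.1 -31.3 348.2] 1.476 tx -251.56994266444298 ty 52.17912365152374 0.12579900003292674
```

Call:
{"name": "step_arm", "arguments": {
  "moves": [
    {"tx": -22,"ty": 5,"tz": 0,"roll": 0},
    {"tx": -46,"ty": 10,"tz": 0,"roll": 0},
    {"tx": -70,"ty": 15,"tz": 0,"roll": 0},
    {"tx": -94,"ty": 20,"tz": 0,"roll": 0},
    {"tx": -118,"ty": 25,"tz": 0,"roll": 0},
    {"tx": -142,"ty": 30,"tz": 0,"roll": 0},
    {"tx": -166,"ty": 35,"tz": 0,"roll": 0},
    {"tx": -190,"ty": 40,"tz": 0,"roll": 0},
    {"tx": -212,"ty": 44,"tz": 0,"roll": 0},
    {"tx": -232,"ty": 48,"tz": 0,"roll": 0},
    {"tx": -246,"ty": 51,"tz": 0,"roll": 0},
    {"tx": -253,"ty": 52,"tz": 0,"roll": 0}
  ]
}}

```text
t: 26.52
eef_pos: [487.9, -288.1, 347.8]
tcp_rot: [-3.141, -0.0, 1.474]
ft_force: [-0.3, 0.2, -2.7]
opening: 0.122
grip_force: 30.0
```

Call:
{"name": "step_arm", "arguments": {
  "moves": [
    {"tx": 0,"ty": 0,"tz": 30,"roll": 0},
    {"tx": 0,"ty": 0,"tz": 60,"roll": 0},
    {"tx": 0,"ty": 0,"tz": 85,"roll": 0},
    {"tx": 0,"ty": 0,"tz": 95,"roll": 0},
    {"tx": 0,"ty": 0,"tz": 95,"roll": 0},
    {"tx": 0,"ty": 0,"tz": 95,"roll": 0}
  ]
}}

```text
t: 27.02
eef_pos: [488.7, -286.1, 254.2]
tcp_rot: [3.141, 0.0, 1.476]
ft_force: [0.1, -0.4, -1.2]
opening: 0.122
grip_force: 30.0
```

Run:
```python
from h import *
from cell import env,optics
b=optics.read_camera('scene')['pixels'];cv2.imwrite('pics/s7.png',b)
h=cv2.cvtColor(b,cv2.COLOR_BGR2HSV)
# board: dark reddish brown hue vs brass; print a row profile of hue
for r in(110,120,130,140):
    x=h[r,60:180].astype(int);print(r,' '.join(f"{60+i}:{x[i][0]}/{x[i][1]}" for i in range(20,110,2) if 1))
g=cv2.cvtColor(b,cv2.COLOR_BGR2GRAY).astype(int)
for u in(100,110,118,130,140):print(u,g[135:185,u].tolist())
s=env.state();print(np.round(s['eef_pos'],1),s['tcp_rot'][2],np.round(s['ft_force'],1))
```

```text
110 80:30/2 82:13/42 84:12/140 86:13/140 88:14/145 90:13/138 92:12/138 94:13/143 96:14/140 98:13/148 100:12/143 102:13/151 104:12/137 106:13/144 108:13/151 110:12/147 112:13/149 114:12/150 116:13/153 118:13/144 120:12/139 122:13/147 124:12/143 126:13/147 128:13/145 130:13/145 132:12/146 134:12/147 136:13/143 138:13/143 140:12/137 142:12/137 144:13/144 146:12/108 148:12/10 150:0/2 152:0/2 154:15/4 156:30/3 158:0/3 160:0/0 162:0/0 164:0/3 166:30/3 168:0/3
120 80:15/4 82:60/2 84:15/8 86:12/123 88:12/134 90:13/136 92:13/138 94:14/146 96:15/142 98:13/143 100:12/146 102:13/146 104:12/137 106:14/149 108:13/142 110:13/151 112:12/139 114:13/145 116:14/157 118:12/142 120:12/146 122:12/143 124:13/149 126:12/146 128:13/146 130:11/142 132:13/141 134:13/142 136:12/143 138:12/141 140:13/141 142:13/139 144:13/141 146:13/142 148:12/88 150:30/4 152:15/4 154:0/2 156:15/4 158:30/2 160:30/2 162:30/2 164:30/2 166:30/2 168:0/3
130 80:30/2 82:30/5 84:0/3 86:30/3 88:12/74 90:13/144 92:12/138 94:13/142 96:12/142 98:13/146 100:13/138 102:14/138 104:12/139 106:13/146 108:12/145 110:13/136 112:13/156 114:13/149 
[... 1137 characters left out ...]
0, 32, 34]
118 [48, 49, 48, 49, 49, 49, 48, 48, 48, 47, 49, 45, 45, 46, 45, 45, 44, 44, 42, 43, 41, 41, 44, 43, 43, 43, 45, 48, 58, 74, 82, 93, 103, 106, 107, 107, 102, 75, 56, 51, 54, 54, 53, 52, 53, 49, 42, 35, 30, 31]
130 [48, 46, 47, 48, 47, 48, 46, 47, 48, 47, 46, 46, 46, 46, 46, 46, 44, 46, 46, 47, 46, 46, 43, 46, 45, 45, 45, 45, 48, 62, 73, 81, 101, 107, 108, 107, 106, 98, 70, 54, 53, 54, 56, 54, 55, 59, 55, 41, 31, 30]
140 [48, 49, 47, 47, 47, 48, 48, 47, 49, 47, 49, 48, 47, 49, 49, 48, 48, 47, 44, 62, 100, 115, 112, 101, 73, 55, 55, 55, 56, 56, 55, 53, 58, 73, 89, 101, 104, 92, 73, 57, 53, 53, 56, 53, 54, 56, 58, 52, 40, 32]
[ 489.  -286.3  254.8] 1.4759883756968817 [ 0.7 -0.3 -1.7]
```

Run:
```python
from h import *
K,V=C['scene'];R,t=V[:,:3],V[:,3];c=-R.T@t;Rs=rz(-.095)
def pl(u,v,x=-34):
    d=R.T@np.linalg.solve(K,[u,v,1]);o=Rs.T@(c-[528.3,-287.5,0]);e=Rs.T@d;return o+e*(x-o[0])/e[0]
for r,a,b in((110,82.7,146.7),(120,85.3,148.6),(130,87.9,150.6),(140,90.4,152.4)):
    p,q=pl(a,r),pl(b,r);print(r,np.round(p,1),np.round(q,1),'centre',round((p[1]+q[1])/2,1),'w',round(q[1]-p[1],1))
```

```text
110 [-34. -65. 211.] [-34.   73.  217.6] centre 4.0 w 138.0
120 [-34.  -65.7 188.1] [-34.   73.2 195.2] centre 3.8 w 138.9
130 [-34.  -66.4 164.4] [-34.   73.7 171.9] centre 3.6 w 140.1
140 [-34.  -67.4 139.8] [-34.   73.7 147.7] centre 3.1 w 141.1
```

Board centre is about +1.6 mm along the ledge, so shift by -1.5 and lower it onto the ledge.

Call:
{"name": "step_arm", "arguments": {
  "moves": [
    {"tx": -1.5,"ty": 0,"tz": 6,"roll": 0},
    {"tx": -1.5,"ty": 0,"tz": 13,"roll": 0},
    {"tx": -1.5,"ty": 0,"tz": 19,"roll": 0},
    {"tx": -1.5,"ty": 0,"tz": 24,"roll": 0},
    {"tx": -1.5,"ty": 0,"tz": 27,"roll": 0},
    {"tx": -1.5,"ty": 0,"tz": 27,"roll": 0}
  ]
}}

```text
t: 27.57
eef_pos: [490.5, -289.7, 231.2]
tcp_rot: [3.132, 0.007, 1.476]
ft_force: [-2.1, -1.9, 36.2]
opening: 0.13
grip_force: 30.2
```

Call:
{"name": "step_arm", "arguments": {
  "moves": [
    {"tx": 0,"ty": 0,"tz": 1,"roll": 0},
    {"tx": 0,"ty": 0,"tz": 2,"roll": 0},
    {"tx": 0,"ty": 0,"tz": 2,"roll": 0}
  ]
}}

```text
t: 27.82
eef_pos: [490.9, -289.9, 230.5]
tcp_rot: [3.13, 0.008, 1.476]
ft_force: [-2.1, -0.1, 45.7]
opening: 0.125
grip_force: 30.3
```

Call:
{"name": "step_arm", "arguments": {
  "moves": [
    {"tx": 0,"ty": 0,"tz": 1,"roll": 0},
    {"tx": 0,"ty": 0,"tz": 2,"roll": 0},
    {"tx": 0,"ty": 0,"tz": 2,"roll": 0}
  ]
}}

```text
t: 28.07
eef_pos: [490.9, -289.9, 228.6]
tcp_rot: [3.13, 0.008, 1.476]
ft_force: [-3.1, -0.1, 46.7]
opening: 0.126
grip_force: 30.3
```

Contact came a bit early because the near lower corner meets the sloping ledge first. Ease up, shift 5 mm towards the rest, and set it down lightly.

Call:
{"name": "step_arm", "arguments": {
  "moves": [
    {"tx": 0,"ty": 0,"tz": -5,"roll": 0},
    {"tx": 0,"ty": 0,"tz": -8,"roll": 0},
    {"tx": 0,"ty": 2.5,"tz": -8,"roll": 0},
    {"tx": 0,"ty": 5,"tz": -8,"roll": 0},
    {"tx": 0,"ty": 5,"tz": -8,"roll": 0}
  ]
}}

```text
t: 28.48
eef_pos: [493.6, -287.9, 229.5]
tcp_rot: [-3.141, -0.001, 1.476]
ft_force: [0.3, 0.4, -1.8]
opening: 0.125
grip_force: 30.0
```

Call:
{"name": "step_arm", "arguments": {
  "moves": [
    {"tx": 0,"ty": 0,"tz": 1.5,"roll": 0},
    {"tx": 0,"ty": 0,"tz": 3,"roll": 0},
    {"tx": 0,"ty": 0,"tz": 3,"roll": 0}
  ]
}}

```text
t: 28.73
eef_pos: [493.3, -287.9, 226.8]
tcp_rot: [-3.141, -0.0, 1.476]
ft_force: [0.7, 0.5, -2.8]
opening: 0.121
grip_force: 30.0
```

Call:
{"name": "step_arm", "arguments": {
  "moves": [
    {"tx": 0,"ty": 0,"tz": 1,"roll": 0},
    {"tx": 0,"ty": 0,"tz": 2,"roll": 0},
    {"tx": 0,"ty": 0,"tz": 2,"roll": 0}
  ]
}}

```text
t: 28.98
eef_pos: [493.8, -288.2, 225.9]
tcp_rot: [3.14, 0.001, 1.476]
ft_force: [0.9, 0.4, 3.0]
opening: 0.126
grip_force: 30.0
```

Call:
{"name": "step_arm", "arguments": {
  "moves": [
    {"tx": 0,"ty": 0,"tz": 0,"roll": 0},
    {"tx": 0,"ty": 0,"tz": 0,"roll": 0},
    {"tx": 0,"ty": 5,"tz": 0,"roll": 0},
    {"tx": 0,"ty": 11,"tz": 0.5,"roll": 0},
    {"tx": 0,"ty": 16,"tz": 1,"roll": 0},
    {"tx": 0,"ty": 16,"tz": 1,"roll": 0}
  ],
  "grip": 18
}}

```text
t: 29.48
eef_pos: [510.3, -289.6, 224.0]
tcp_rot: [3.141, 0.0, 1.476]
ft_force: [0.2, 0.0, 1.2]
opening: 0.186
grip_force: 0.1
```

Call:
{"name": "step_arm", "arguments": {
  "moves": [
    {"tx": 0,"ty": 4,"tz": 0.5,"roll": 0},
    {"tx": 0,"ty": 8,"tz": 1,"roll": 0},
    {"tx": 0,"ty": 12,"tz": 2,"roll": 0},
    {"tx": 0,"ty": 16,"tz": 2.7,"roll": 0},
    {"tx": 0,"ty": 16,"tz": 2.7,"roll": 0}
  ],
  "grip": 22
}}

```text
t: 29.9
eef_pos: [525.8, -291.1, 221.4]
tcp_rot: [3.142, 0.0, 1.476]
ft_force: [-0.4, 0.5, 0.6]
opening: 0.234
grip_force: 0.2
```

```bash
cat >> h.py <<'E'
def brd():
    from cell import optics
    b=optics.read_camera('scene')['pixels'];h=cv2.cvtColor(b,cv2.COLOR_BGR2HSV)
    m=cv2.inRange(h,(8,100,20),(17,255,255));m[:,:60]=0;m[:,190:]=0
    for u in(95,105,135,142):
        r=np.flatnonzero(m[20:150,u]);print(u,'top row',r[:1]+20)
    for r in(100,110,120,130,140):
        c=np.flatnonzero(m[r]);print(r,c.min() if len(c) else None,c.max() if len(c) else None)
E
python3 -c "
from h import *
brd()"
```

```text
95 top row [64]
105 top row [98]
135 top row [101]
142 top row [124]
100 67 134
110 72 137
120 76 140
130 81 144
140 85 147
```

Call:
{"name": "step_arm", "arguments": {
  "moves": [
    {"tx": 0,"ty": 4,"tz": 1,"roll": 0},
    {"tx": 0,"ty": 8,"tz": 2,"roll": 0},
    {"tx": 0,"ty": 12,"tz": 3,"roll": 0},
    {"tx": 0,"ty": 16,"tz": 4,"roll": 0},
    {"tx": 0,"ty": 16,"tz": 4,"roll": 0}
  ],
  "grip": 25
}}

```text
t: 30.37
eef_pos: [541.8, -292.6, 217.3]
tcp_rot: [3.142, 0.0, 1.476]
ft_force: [-0.0, 0.5, 0.8]
opening: 0.262
grip_force: 0.3
```

Call:
{"name": "step_arm", "arguments": {
  "moves": [
    {"tx": 0,"ty": 4,"tz": 1,"roll": 0},
    {"tx": 0,"ty": 8,"tz": 2.5,"roll": 0},
    {"tx": 0,"ty": 12,"tz": 4,"roll": 0},
    {"tx": 0,"ty": 15.5,"tz": 5.5,"roll": 0},
    {"tx": 0,"ty": 15.5,"tz": 5.5,"roll": 0}
  ],
  "grip": 29
}}

```text
t: 30.78
eef_pos: [557.1, -294.0, 211.7]
tcp_rot: [-3.142, -0.0, 1.476]
ft_force: [1.9, -0.7, 0.3]
opening: 0.307
grip_force: 0.4
```

```bash
python3 -c "
from h import *
brd()
for d in(15,20,25,30):
  a=np.radians(d);n=np.array([-np.cos(a),0,np.sin(a)]);P=np.array([-30,0,50.])
  f=lambda y,k,h:proj('scene',rz(-.095)@(P+[0,y,0]+k*n+h*np.array([np.sin(a),0,np.cos(a)]))+[528.3,-287.5,0])
  print(d,'far top',np.round([f(-70,0,200),f(70,0,200)],1).tolist(),'near top',np.round([f(-70,12,200),f(70,12,200)],1).tolist())
"
```

```text
95 top row [129]
105 top row [111]
135 top row [125]
142 top row [140]
100 None None
110 98 98
120 64 132
130 71 137
140 78 142
15 far top [[62.2, 106.5], [133.4, 109.8]] near top [[64.7, 102.5], [135.2, 105.7]]
20 far top [[58.6, 112.8], [130.8, 116.2]] near top [[60.9, 108.2], [132.5, 111.6]]
25 far top [[55.3, 119.8], [128.4, 123.3]] near top [[57.4, 114.8], [130.0, 118.2]]
30 far top [[52.3, 127.5], [126.2, 131.2]] near top [[54.2, 122.0], [127.6, 125.6]]
```

Tracking well (about 21° of lean). Continue to the rest.

Call:
{"name": "step_arm", "arguments": {
  "moves": [
    {"tx": 0,"ty": 4,"tz": 2,"roll": 0},
    {"tx": 0,"ty": 8,"tz": 3.5,"roll": 0},
    {"tx": 0,"ty": 12,"tz": 5,"roll": 0},
    {"tx": 0,"ty": 15,"tz": 6.8,"roll": 0},
    {"tx": 0,"ty": 15,"tz": 6.8,"roll": 0}
  ],
  "grip": 33
}}

```text
t: 31.25
eef_pos: [572.1, -295.5, 204.9]
tcp_rot: [3.141, 0.0, 1.476]
ft_force: [1.7, -0.3, 0.3]
opening: 0.348
grip_force: 0.6
```

Call:
{"name": "step_arm", "arguments": {
  "moves": [
    {"tx": 0,"ty": 4,"tz": 2,"roll": 0},
    {"tx": 0,"ty": 8,"tz": 4.5,"roll": 0},
    {"tx": 0,"ty": 12,"tz": 7,"roll": 0},
    {"tx": 0,"ty": 15,"tz": 8,"roll": 0},
    {"tx": 0,"ty": 15,"tz": 8,"roll": 0}
  ],
  "grip": 38
}}

```text
t: 31.67
eef_pos: [586.8, -296.8, 196.8]
tcp_rot: [-3.141, -0.0, 1.476]
ft_force: [0.2, -0.0, 0.1]
opening: 0.396
grip_force: 0.0
```

```bash
python3 -c "
from h import *
brd()
"
```

```text
95 top row [125]
105 top row [128]
135 top row [142]
142 top row []
100 None None
110 None None
120 None None
130 60 126
140 67 133
```

Call:
{"name": "step_arm", "arguments": {
  "moves": [
    {"tx": 0,"ty": 0,"tz": 0,"roll": 0},
    {"tx": 0,"ty": 0,"tz": 0,"roll": 0},
    {"tx": 0,"ty": 0,"tz": 0,"roll": 0},
    {"tx": 0,"ty": 0,"tz": -10,"roll": 0},
    {"tx": 0,"ty": 0,"tz": -30,"roll": 0},
    {"tx": 0,"ty": 0,"tz": -60,"roll": 0},
    {"tx": 0,"ty": 0,"tz": -95,"roll": 0},
    {"tx": 0,"ty": 0,"tz": -130,"roll": 0},
    {"tx": 0,"ty": 0,"tz": -150,"roll": 0}
  ],
  "grip": 70
}}

```text
t: 32.47
eef_pos: [586.6, -297.0, 352.6]
tcp_rot: [3.137, 0.002, 1.476]
ft_force: [-0.4, 0.0, 0.4]
opening: 0.735
grip_force: 0.0
```

Call:
{"name": "step_arm", "arguments": {
  "moves": [
    {"tx": -35,"ty": -25,"tz": 0,"roll": 0},
    {"tx": -70,"ty": -50,"tz": 0,"roll": 0},
    {"tx": -105,"ty": -75,"tz": 0,"roll": 0},
    {"tx": -140,"ty": -100,"tz": 0,"roll": 0},
    {"tx": -175,"ty": -120,"tz": 0,"roll": 0},
    {"tx": -205,"ty": -140,"tz": 0,"roll": 0},
    {"tx": -230,"ty": -150,"tz": 0,"roll": 0},
    {"tx": -240,"ty": -150,"tz": 0,"roll": 0}
  ]
}}

```text
t: 33.13
eef_pos: [411.4, -524.5, 348.2]
tcp_rot: [3.142, 0.001, 1.472]
ft_force: [0.9, 0.4, 1.5]
opening: 0.737
grip_force: 0.0
```

Run:
```python
from h import *
from cell import optics,env
brd()
b=optics.read_camera('scene')['pixels'];t=optics.read_camera('top')['pixels']
cv2.imwrite('pics/s9.png',b);cv2.imwrite('pics/t9.png',t)
K,V=C['scene'];R,tt=V[:,:3],V[:,3];c=-R.T@tt;Rs=rz(-.095)
n=np.array([-.866,0,.5]);P=np.array([-30,0,50.])
h=cv2.cvtColor(b,cv2.COLOR_BGR2HSV);m=cv2.inRange(h,(8,100,20),(17,255,255));m[:,:45]=0;m[:,190:]=0
def pl(u,v):
    d=Rs.T@R.T@np.linalg.solve(K,[u,v,1]);o=Rs.T@(c-[528.3,-287.5,0]);return o+d*(n@(P-o))/(n@d)
for r in(132,136,140,144,148):
    k=np.flatnonzero(m[r]);p,q=pl(k.min()-.5,r),pl(k.max()+.5,r);print(r,k.min(),k.max(),np.round(p,1),np.round(q,1),'c',round((p[1]+q[1])/2,1))
h=cv2.cvtColor(t,cv2.COLOR_BGR2HSV)
for r in(195,200,205,210,215,220,225,230,235,240):
    print(r,' '.join(f"{u}:{h[r,u][0]}/{h[r,u][2]}" for u in range(320,402,3)))
print(np.round(env.state()['eef_pos']))
a=cv2.imread('pics/scene0.png')
rows()
for y0,y1,x0,x1,nm in((200,285,185,325,'jars'),(130,210,300,395,'rack')):
    print(nm,np.abs(a[y0:y1,x0:x1].astype(int)-b[y0:y1,x0:x1]).mean().round(1))
```

```text
95 top row [127]
105 top row [128]
135 top row [142]
142 top row []
100 None None
110 None None
120 None None
130 60 126
140 67 133
132 59 128 [ 62.5 -66.3 210.2] [ 68.7  73.3 221. ] c 3.5
136 63 131 [ 55.4 -66.1 197.9] [ 61.9  74.1 209.1] c 4.0
140 67 133 [ 48.  -65.9 185.2] [ 54.7  72.9 196.7] c 3.5
144 71 136 [ 40.4 -65.7 171.9] [ 47.3  73.7 183.9] c 4.0
148 76 139 [ 32.5 -63.2 158.3] [ 39.6  74.6 170.5] c 5.7
195 320:13/96 323:20/98 326:12/38 329:9/33 332:10/39 335:13/41 338:11/55 341:13/74 344:9/84 347:11/49 350:13/48 353:12/49 356:13/52 359:14/50 362:14/52 365:11/50 368:13/45 371:12/45 374:13/49 377:10/48 380:12/48 383:9/45 386:13/50 389:12/51 392:10/44 395:13/47 398:14/39 401:13/43
200 320:9/96 323:19/77 326:9/45 329:10/39 332:15/31 335:18/64 338:18/86 341:19/85 344:14/46 347:12/48 350:9/52 353:11/47 356:13/47 359:11/51 362:11/52 365:10/48 368:12/49 371:12/49 374:12/46 377:12/48 380:10/49 383:11/50 386:15/49 389:9/47 392:10/44 395:12/47 398:13/43 401:14/47
205 320:6/100 323:9/48 326:12/33 329:10/38 332:18/55 335:19/65 338:18/67 341:13/51 344:11/48 347:12/47 350:12/49 353:12/50
[... 1775 characters left out ...]
2/44 383:12/46 386:15/56 389:0/62 392:15/65 395:30/62 398:20/64 401:20/66
240 320:11/29 323:16/29 326:9/39 329:14/45 332:19/60 335:18/66 338:17/71 341:18/75 344:19/74 347:19/84 350:19/80 353:19/78 356:18/83 359:17/83 362:19/76 365:19/66 368:15/57 371:10/45 374:10/47 377:13/39 380:12/43 383:18/54 386:13/62 389:173/63 392:8/66 395:8/60 398:8/59 401:6/65
[ 414. -521.  347.]
[(150, 98), (151, 48), (152, 22), (153, 21), (154, 22), (155, 24), (156, 22), (157, 19), (158, 18), (159, 17), (160, 23), (161, 44), (162, 60), (163, 64), (164, 64), (165, 64), (166, 64), (167, 63), (168, 63), (190, 61), (191, 62), (192, 66), (193, 85), (194, 94), (195, 92), (196, 83), (197, 72), (198, 64)]
jars 1.3
rack 7.8
```

Run:
```python
from h import *
K,V=C['top'];R,tt=V[:,:3],V[:,3];c=-R.T@tt;Rs=rz(-.095)
n=np.array([-.866,0,.5]);P=np.array([-30,0,50.])+12*n  # near face plane
t=cv2.imread('pics/t9.png');h=cv2.cvtColor(t,cv2.COLOR_BGR2HSV).astype(int)
def pl(u,v,k=0):
    d=Rs.T@R.T@np.linalg.solve(K,[u,v,1]);o=Rs.T@(c-[528.3,-287.5,0]);Q=P+k*n;return o+d*(n@(Q-o))/(n@d)
for r in(205,210,215,220,225,230): 
    g=t[r].astype(int).sum(1);sm=np.convolve(g,[1,1,1],'same')
    L=326+np.argmin(np.diff(sm[326:348]))+.5
    p=pl(L,r);print(r,'left',L,np.round(p,1))
for r in(220,225,230,235,240):
    s=h[r,375:402,1];e=375+np.argmin(np.diff(np.convolve(s,[1,1,1],'same')[1:-1]))+1.5;p=pl(e,r);print(r,'right',e,np.round(p,1))
```

```text
205 left 338.5 [ 17.4  74.8 156.2]
210 left 337.5 [  7.7  71.6 139.4]
215 left 334.5 [ -3.2  72.9 120.4]
220 left 331.5 [-14.6  74.3 100.7]
225 left 330.5 [-25.4  70.8  82. ]
230 left 329.5 [-36.5  67.2  62.7]
220 right 396.5 [ 15.5 -74.1 152.8]
225 right 392.5 [  4.4 -73.1 133.6]
230 right 389.5 [ -6.6 -74.4 114.5]
235 right 385.5 [-18.5 -73.4  93.9]
240 right 383.5 [-29.8 -77.   74.3]
```

Run:
```python
from h import *
b=cv2.imread('pics/s9.png');g=cv2.cvtColor(b,cv2.COLOR_BGR2GRAY).astype(int)
t=cv2.imread('pics/t9.png');gt=cv2.cvtColor(t,cv2.COLOR_BGR2GRAY).astype(int)
for u in(75,90,105,118):print(u,g[114:136,u].tolist())
for u in(360,370,380,390):print('top',u,180,gt[180:205,u].tolist())
for d,off in((28,0),(30,0),(32,-3),(33,-6)):
  a=np.radians(d);r=np.array([.5,0,.866]);nn=np.array([-.866,0,.5]);n=np.array([-np.cos(a),0,np.sin(a)]);P=np.array([-30,0,50.])-off*nn
  f=lambda c,y,k:proj(c,rz(-.095)@(P+[0,y,0]+k*n+200*np.array([np.sin(a),0,np.cos(a)]))+[528.3,-287.5,0])
  for c,y in(('scene',0),('top',0),('top',-60)):print(d,off,c,'far',np.round(f(c,y,0),1),'near',np.round(f(c,y,12),1))
```

```text
75 [130, 130, 132, 133, 132, 131, 132, 134, 134, 134, 126, 97, 75, 73, 69, 60, 46, 39, 37, 39, 37, 37]
90 [130, 131, 133, 134, 134, 134, 134, 136, 135, 135, 133, 121, 93, 76, 73, 70, 60, 47, 41, 39, 37, 38]
105 [134, 134, 134, 133, 134, 134, 135, 137, 136, 135, 137, 135, 117, 90, 77, 76, 72, 59, 46, 40, 41, 42]
118 [130, 129, 132, 135, 133, 135, 135, 135, 135, 133, 134, 137, 133, 110, 86, 76, 77, 69, 58, 44, 40, 41]
top 360 180 [69, 48, 46, 44, 37, 34, 31, 28, 23, 20, 20, 24, 28, 31, 36, 31, 34, 33, 30, 35, 32, 38, 34, 38, 29]
top 370 180 [99, 97, 89, 59, 46, 41, 39, 29, 34, 36, 31, 30, 33, 29, 26, 33, 30, 31, 32, 28, 28, 28, 33, 35, 35]
top 380 180 [99, 102, 99, 101, 97, 67, 50, 42, 42, 40, 30, 34, 32, 31, 33, 31, 33, 31, 31, 30, 33, 34, 33, 33, 32]
top 390 180 [104, 100, 101, 101, 100, 102, 100, 88, 63, 44, 42, 40, 37, 36, 31, 34, 32, 30, 30, 35, 30, 30, 30, 32, 30]
28 0 scene far [ 90.  126.1] near [ 91.8 120.8]
28 0 top far [380.7 188.7] near [380.8 192.6]
28 0 top far [406.2 194.7] near [406.5 198.6]
30 0 scene far [ 89.  129.3] near [ 90.7 123.8]
30 0 top far [380.7 186.5] near [380.8 190.2]
30 0 top far [406.  192.5] near [406.3 196.3]
32 -3 scene far [ 88.5 131.2] near [ 90.1 125.5]
32 -3 top far [380.6 185.3] near [380.8 188.9]
32 -3 top far [405.8 191.3] near [406.3 194.9]
33 -6 scene far [ 88.5 131.5] near [ 90.  125.7]
33 -6 top far [380.6 185.2] near [380.8 188.7]
33 -6 top far [405.8 191.2] near [406.3 194.8]
```

Both views suggest the lower edge sits about 3 mm out from the rest (lean about 32°), centred within 2 mm. Nudge the lower edge home gently with closed fingers.

Call:
{"name": "step_arm", "arguments": {
  "moves": [
    {"tx": 15,"ty": 2,"tz": 0,"roll": 0.12},
    {"tx": 35,"ty": 5,"tz": 0,"roll": 0.24},
    {"tx": 57,"ty": 8,"tz": 0,"roll": 0.36},
    {"tx": 80,"ty": 11,"tz": 0,"roll": 0.48},
    {"tx": 103,"ty": 14,"tz": 0,"roll": 0.6},
    {"tx": 126,"ty": 17,"tz": 0,"roll": 0.72},
    {"tx": 149,"ty": 20,"tz": 0,"roll": 0.84},
    {"tx": 172,"ty": 23,"tz": 0,"roll": 0.96},
    {"tx": 195,"ty": 26,"tz": 0,"roll": 1.08},
    {"tx": 215,"ty": 28,"tz": 0,"roll": 1.2},
    {"tx": 233,"ty": 31,"tz": 0,"roll": 1.32},
    {"tx": 243.3,"ty": 31.7,"tz": 0,"roll": 1.44}
  ],
  "grip": 0
}}

```text
t: 34.33
eef_pos: [469.8, -278.7, 348.0]
tcp_rot: [3.141, -0.001, 0.033]
ft_force: [0.7, -0.5, 0.9]
opening: 0.014
grip_force: 0.0
```

Call:
{"name": "step_arm", "arguments": {
  "moves": [
    {"tx": 0,"ty": 0,"tz": 0,"roll": 0.12},
    {"tx": 0,"ty": 0,"tz": 20,"roll": 0.131},
    {"tx": 0,"ty": 0,"tz": 40,"roll": 0.131},
    {"tx": 0,"ty": 0,"tz": 40,"roll": 0.131},
    {"tx": 0,"ty": 0,"tz": 40,"roll": 0.131}
  ]
}}

```text
t: 34.75
eef_pos: [469.2, -280.9, 307.6]
tcp_rot: [-3.141, 0.001, -0.093]
ft_force: [1.0, -0.5, 0.6]
opening: 0.003
grip_force: 0.0
```

Call:
{"name": "step_arm", "arguments": {
  "moves": [
    {"tx": 0,"ty": 0,"tz": 25,"roll": 0},
    {"tx": 0,"ty": 0,"tz": 55,"roll": 0},
    {"tx": 0,"ty": 0,"tz": 85,"roll": 0},
    {"tx": 0,"ty": 0,"tz": 115,"roll": 0},
    {"tx": 0,"ty": 0,"tz": 145,"roll": 0},
    {"tx": 0,"ty": 0,"tz": 170,"roll": 0},
    {"tx": 0,"ty": 0,"tz": 190,"roll": 0},
    {"tx": 0,"ty": 0,"tz": 205,"roll": 0},
    {"tx": 0,"ty": 0,"tz": 215,"roll": 0},
    {"tx": 0,"ty": 0,"tz": 219,"roll": 0},
    {"tx": 0,"ty": 0,"tz": 219,"roll": 0}
  ]
}}

```text
t: 35.67
eef_pos: [469.3, -282.3, 88.6]
tcp_rot: [3.141, -0.0, -0.095]
ft_force: [0.0, -0.1, -0.6]
opening: 0.006
grip_force: 0.0
```

Call:
{"name": "step_arm", "arguments": {
  "moves": [
    {"tx": 6,"ty": 0,"tz": 0,"roll": 0},
    {"tx": 12,"ty": 0,"tz": 0,"roll": 0},
    {"tx": 17,"ty": 0,"tz": 0,"roll": 0},
    {"tx": 20,"ty": 0,"tz": 0,"roll": 0},
    {"tx": 21,"ty": 0,"tz": 0,"roll": 0},
    {"tx": 21,"ty": 0,"tz": 0,"roll": 0}
  ]
}}

```text
t: 36.17
eef_pos: [490.2, -284.3, 88.5]
tcp_rot: [3.141, -0.0, -0.095]
ft_force: [-0.9, 0.1, 0.2]
opening: 0.0
grip_force: 0.0
```

Call:
{"name": "step_arm", "arguments": {
  "moves": [
    {"tx": 1,"ty": 0,"tz": 0,"roll": 0},
    {"tx": 2,"ty": 0,"tz": 0,"roll": 0},
    {"tx": 2,"ty": 0,"tz": 0,"roll": 0}
  ]
}}

```text
t: 36.42
eef_pos: [491.9, -284.6, 88.4]
tcp_rot: [3.141, -0.0, -0.095]
ft_force: [-0.4, -0.6, -0.4]
opening: 0.003
grip_force: 0.0
```

Call:
{"name": "step_arm", "arguments": {
  "moves": [
    {"tx": 1,"ty": 0,"tz": 0,"roll": 0},
    {"tx": 2,"ty": 0,"tz": 0,"roll": 0},
    {"tx": 2,"ty": 0,"tz": 0,"roll": 0}
  ]
}}

```text
t: 36.67
eef_pos: [494.0, -284.8, 88.4]
tcp_rot: [3.141, -0.0, -0.095]
ft_force: [0.1, 0.8, -0.2]
opening: 0.002
grip_force: 0.0
```

Call:
{"name": "step_arm", "arguments": {
  "moves": [
    {"tx": 1,"ty": 0,"tz": 0,"roll": 0},
    {"tx": 1.5,"ty": 0,"tz": 0,"roll": 0},
    {"tx": 1.5,"ty": 0,"tz": 0,"roll": 0}
  ]
}}

```text
t: 36.92
eef_pos: [495.4, -284.9, 88.3]
tcp_rot: [3.142, -0.0, -0.095]
ft_force: [-0.6, 0.1, -0.2]
opening: 0.005
grip_force: 0.0
```

Call:
{"name": "step_arm", "arguments": {
  "moves": [
    {"tx": 1,"ty": 0,"tz": 0,"roll": 0},
    {"tx": 1.5,"ty": 0,"tz": 0,"roll": 0},
    {"tx": 1.5,"ty": 0,"tz": 0,"roll": 0}
  ]
}}

```text
t: 37.17
eef_pos: [496.7, -284.9, 88.2]
tcp_rot: [-3.141, 0.001, -0.095]
ft_force: [-1.0, -0.0, 0.6]
opening: 0.004
grip_force: 0.5
```

Call:
{"name": "step_arm", "arguments": {
  "moves": [
    {"tx": 1,"ty": 0,"tz": 0,"roll": 0},
    {"tx": 1.5,"ty": 0,"tz": 0,"roll": 0},
    {"tx": 1.5,"ty": 0,"tz": 0,"roll": 0}
  ]
}}

```text
t: 37.42
eef_pos: [498.1, -285.1, 88.2]
tcp_rot: [-3.141, 0.001, -0.095]
ft_force: [-1.9, -0.2, 0.2]
opening: 0.006
grip_force: 1.0
```

Call:
{"name": "step_arm", "arguments": {
  "moves": [
    {"tx": 1,"ty": 0,"tz": 0,"roll": 0},
    {"tx": 1,"ty": 0,"tz": 0,"roll": 0},
    {"tx": 1,"ty": 0,"tz": 0,"roll": 0}
  ]
}}

```text
t: 37.67
eef_pos: [498.4, -285.0, 88.1]
tcp_rot: [-3.141, 0.002, -0.095]
ft_force: [-6.3, 0.5, 0.1]
opening: 0.004
grip_force: 2.9
```

It slid home and is now stiff at 6 N. Retract and check.

Call:
{"name": "step_arm", "arguments": {
  "moves": [
    {"tx": -4,"ty": 0,"tz": 0,"roll": 0},
    {"tx": -14,"ty": 0,"tz": 0,"roll": 0},
    {"tx": -28,"ty": 0,"tz": -5,"roll": 0},
    {"tx": -32,"ty": 0,"tz": -30,"roll": 0},
    {"tx": -34,"ty": 0,"tz": -65,"roll": 0},
    {"tx": -36,"ty": 0,"tz": -100,"roll": 0},
    {"tx": -40,"ty": 0,"tz": -135,"roll": 0},
    {"tx": -45,"ty": 0,"tz": -170,"roll": 0},
    {"tx": -50,"ty": 0,"tz": -205,"roll": 0},
    {"tx": -50,"ty": 0,"tz": -230,"roll": 0},
    {"tx": -50,"ty": 0,"tz": -250,"roll": 0},
    {"tx": -50,"ty": 0,"tz": -250,"roll": 0}
  ]
}}

```text
t: 38.67
eef_pos: [449.9, -281.1, 342.6]
tcp_rot: [3.137, -0.006, -0.095]
ft_force: [-0.6, 0.0, 0.3]
opening: 0.002
grip_force: 0.0
```

Run:
```python
from h import *
from cell import optics,env
b=optics.read_camera('scene')['pixels'];g=cv2.cvtColor(b,cv2.COLOR_BGR2GRAY).astype(int)
for u in(75,90,105,118):print(u,g[114:136,u].tolist())
h=cv2.cvtColor(b,cv2.COLOR_BGR2HSV);m=cv2.inRange(h,(8,100,20),(17,255,255));m[:,:45]=0;m[:,190:]=0
for r in(132,136,140,144):
    k=np.flatnonzero(m[r]);print(r,k.min(),k.max())
rows();s=env.state();print(np.round(s['eef_pos']),np.round(s['qvel'],3),s['t'])
```

```text
75 [130, 130, 132, 132, 132, 133, 132, 133, 136, 131, 105, 80, 71, 72, 62, 50, 40, 38, 38, 40, 39, 37]
90 [129, 131, 135, 135, 134, 133, 135, 136, 136, 133, 107, 81, 74, 76, 73, 63, 50, 40, 39, 40, 40, 39]
105 [134, 133, 133, 133, 133, 134, 136, 134, 122, 102, 91, 88, 82, 76, 77, 75, 63, 49, 42, 39, 40, 40]
118 [130, 127, 132, 135, 134, 134, 135, 123, 101, 90, 89, 90, 87, 81, 78, 78, 74, 61, 46, 42, 41, 39]
132 60 128
136 64 131
140 68 133
144 72 136
[(150, 98), (151, 48), (152, 22), (153, 21), (154, 22), (155, 22), (156, 23), (157, 20), (158, 18), (159, 17), (160, 23), (161, 44), (162, 61), (163, 64), (164, 64), (165, 64), (166, 63), (167, 64), (168, 63), (190, 62), (191, 62), (192, 67), (193, 84), (194, 95), (195, 91), (196, 84), (197, 72), (198, 64)]
[ 449. -280.  338.] [ 0.003  0.028  0.027 -0.    -0.006  0.002] 38.7667
```

```bash
python3 -c "
from cell import env
print(env.job_done())"
```

```text
the job is handed in; nothing more can be done
None
```

The job is handed in at about 39 s. The tin stands upright on the coaster, the tall board leans against the stand's back rest within about 2 mm of centre, and the short boards and jars show no movement in the camera images.

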